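# Unload the resin curing cabinet

## Robot

A 6-joint arm with a two-finger parallel gripper is mounted at the origin on the work surface. World frame = base frame: x ahead of the robot, y to its left, z up, the work surface at z = 0. Lengths are in m, angles in rad, forces in N, time in s.
With the tool pointing down it reaches from about 0.325 to 0.775 m from the base axis. Payload 5.5 kg.
Tool frame: the origin (TCP) lies midway between the tips of the shut fingers; the grasp point (between the pads) lies 19 mm behind it (env.tcp_to_grasp is the z of the grasp point in the tool frame, in m); z points along the fingers, y is the line along which they close (so a half turn about z gives the same grasp; the last joint's range is limited). The gripper opens to 85 mm and grips with 20 to 120 N. Pads are 22 mm wide; open, the fingers measure 114 mm over their backs; the gripper's body (76 mm by 85 mm) begins 54 mm behind the grasp point. The pads swing forward as they close: fully open they stand 13 mm farther back than shut.
Start: joints at [1.136, 0.091, 1.231, -0, 1.82, -0.057], TCP at [0.221, 0.558, 0.231] pointing down, gripper open.
Joint ranges: [-2.87, 2.87], [-0.86, 2.18], [0.17, 2.46], [-1.51, 4.65], [0.06, 2.69], [-2.65, 2.65]. Speed limits (rad/s): [2.57, 2.57, 3.01, 3.14, 3.14, 3.14].

## Interface

Orientations are given as a 3x3 rotation matrix whose columns are the frame's x, y, z axes.
In Python, from cell import env gives the robot as it stands.
- The arm moves only by the shell command python3 -m jog 'ROWS' [FORCE]. ROWS is JSON, a list of rows, each a list of 7 numbers: the opening, from -1 (shut) to 1 (fully open), then the shift along the tool's x, y, z in m, then the turn, a rotation vector about the tool's x, y, z in degrees. In form: [[hand, tx, ty, tz, ax, ay, az], ...]. A call has exactly 8 rows; each row shifts and turns the commanded pose from where the row before left it, along the tool's axes as they then stand; what a row does not reach is not made up. A row lasts 1/10 s, in which the tool goes at most 50 mm and 8.59 degrees, less where a joint would pass 70% of its speed; a pose out of reach is approached as far as the arm can. A call is refused whole if a number of a shift passes 0.05 or a number of a turn 8.59, either way. A call with a gripper value outside its range is refused whole. The fingers move at their own pace and stop on an object; FORCE is the grip in N (left out, the last holds). Time passes only in rows, so rows that do not move let the fingers close, or fill a call up. It gives the time, the measured TCP pose, the force, the opening and the grip force at its end, in the units of the state.
- env.sense(): the state, without advancing time (a new reading comes with each control period).
- env.read_camera(name): name is "side" or "top"; returns the picture (480x640x3 uint8, blue, green, red); there is no depth.
- env.camera_info(name): a dict with "intrinsics" (3x3 intrinsics, pixels), "R" (3x3) and "t" (3): a world point X has camera coordinates R X + t. Camera axes: x right, y down, z forward; pixel columns grow to the right and rows downward; lengths in m; the calibration is good to about 2 mm. A picture is of the moment at which its call begins. camera_info takes no time and is no camera call.
- env.job_done(): hands the job in; it is judged then, once.
Trained networks look in the newest picture that a camera, given by its name, has taken for a name from the list of things; names that differ only in an ending like _2 or _b are one class to them, and where a whole thing is asked for, a point or a joint stands for the part that bears it (a point fixed in the world has none). Each returns a list of dicts, best first, with "p" (0 to 1); they miss things now and then, are a little off and sometimes report something else, mostly with a low value. They report only what shows in the picture. A call takes as long as a camera call. They do not tell look-alikes from the thing itself.
- env.masks_of(camera, target): "mask" (480x640 bool, what is visible of it) and "xy" ([column, row] in pixels, amid what is visible of it).
- env.mark_of(camera, target): "xy" ([column, row] in pixels: a listed point, or the origin of a listed thing).
The state is a dict: "t": time; "qpos": joint angles; "joint_velocities": joint speeds; "joint_torque": joint torques, N m; "tcp_pos": TCP position; "orientation": TCP orientation; "force": force on the tool from outside, world axes, zero at the start; "ft_torque": the same for the moment, N m; "finger_gap": finger opening in m; "grip_force": force on a finger pad.
Only numpy, scipy, OpenCV 4.12 (cv2) and the standard library are available. Lean on these libraries where they do the work, as an engineer would, in place of code of your own. Each camera call takes 0.05 s, during which the arm holds its last target. There are 200 camera calls.

## Task

Unload the curing cabinet: first swing the red-knobbed extraction lever round to the yellow mark, then push the clear sash well up until it stays up by itself, and only then take every amber resin blank out from under it and set it down on the floor of the blue tray. When all are in the tray, pull the sash fully shut and after that swing the lever back to its home stop; leave the other things on the bench where they are.

Things in the scene. Friction and masses are not known exactly. Their poses are not given: they have to be found in the camera images.
- cabinet: Fixed curing cabinet, 300 (x, front to back) x 436 (y) x 345 mm, clear roof and back. Origin: centre of underside; +x points to its back. Inner floor 20 mm up, from x = -150 (open front) to +144, clear width 420. The front starts at x -150, z 20 and leans back 35 degrees from vertical. The blanks stand near the front; reach them under the raised sash, fingers tilted 15 to 40 degrees forward of straight down.
- sash (a joint): Travel of the clear sash up the sloped front, m: 0 shut, 0.24 fully up; 1 mm of travel is 0.574 mm along cabinet +x and 0.819 mm up. 0.7 kg, partly counterbalanced: about 12 N lifts it from shut, less higher up. A counterweight arm on its side swings with it. Let go below about 100 mm it sinks shut (damped); above about 170 mm friction holds it. About 4 N along the slope brings it down from the top.
- sash_grip (a point): Grip point of the sash's blue pull, an upright fin at mid-width near the lower edge: 16 mm thick along cabinet y, 50 mm high, standing about 62 mm out from the pane at this height. The point is at mid-height, 22 mm behind the front edge. Pinch it from above, fingers either side of it. It stays level as the sash slides.
- lever (a joint): Angle of the red-knobbed lever of the extraction damper, rad, counter-clockwise from above; 0 = its home stop, at the black mark, where it points along the damper's -x; 1.9 = far stop. Stays where it is left (0.2 N m friction).
- lever_knob (a point): Centre of the lever's red knob, an upright cylinder 22 mm in diameter, 45 mm high, 58 mm from the pivot axis. Travels on a horizontal arc.
- lever_pivot (a point): Point on the lever's vertical pivot axis, at knob-centre height, over the centre of the grey round damper housing (170 mm in diameter, 35 mm high). Its x axis is the damper's; at angle 0 the lever points along -x.
- mark_tip (a point): Centre of the yellow setting mark, 16 x 12 mm, on the damper housing 76.5 mm from the pivot axis. The lever is on the mark when pivot, knob and mark are in line seen from above. Its x axis points from the mark to the pivot.
- tray: Fixed blue open tray 200 (x) x 210 (y) x 40 mm high, walls and floor about 6 mm; origin: centre of its underside, x axis pointing roughly away from the robot.
- blank1_c (a point): Centre of an amber cured resin blank, a block 60 (x) x 26 (y) x 36 mm (z), 70 g, standing in the curing cabinet with its long side roughly front to back. Two to four of the four blanks are present.
- blank2_c (a point): Centre of an amber cured resin blank, a block 60 (x) x 26 (y) x 36 mm (z), 70 g, standing in the curing cabinet with its long side roughly front to back. Two to four of the four blanks are present.
- blank3_c (a point): Centre of an amber cured resin blank, a block 60 (x) x 26 (y) x 36 mm (z), 70 g, standing in the curing cabinet with its long side roughly front to back. Two to four of the four blanks are present.
- blank4_c (a point): Centre of an amber cured resin blank, a block 60 (x) x 26 (y) x 36 mm (z), 70 g, standing in the curing cabinet with its long side roughly front to back. Two to four of the four blanks are present.
- hardener: White bottle, 56 mm in diameter, 150 mm high; a bystander to leave alone. Origin: underside.
- jar: Amber jar, 72 mm in diameter, 90 mm high; a bystander to leave alone. Origin: underside.
- cup: White mixing cup, 76 mm across the rim, 85 mm high; a bystander to leave alone. Origin: underside.
- brush: Brush lying on the bench; a bystander to leave alone. Origin: underside.
- spatula: Spatula lying on the bench; a bystander to leave alone. Origin: underside.
- tape: Orange roll, 90 mm in diameter, 40 mm high; a bystander to leave alone. Origin: underside.
Mind the look-alikes: they are no part of the job. Leave any turquoise look-alike of the part that bears lever alone.

How it is judged:
By the outcome, as a careful person would: the job done as asked, in the order asked, and still so for the second after the job is handed in, with the robot touching nothing.
Of blank1, blank2, blank3, blank4 only 2 to 4 are there at a start; the rules pass over those that are not, and their reading is None.
At some moment in a run one of blank1, blank2, blank3, blank4 may be knocked a few centimetres aside while the robot is not near it.
Once in a run the grip may slacken for a moment while it holds something.
It also fails if it takes over 210 s, if anything falls off the work surface, if the arm or the gripper's body presses on something with over 40 N, if the wrist force passes 120 N, or if a joint passes its speed limit or range.

## Working session

There is one attempt and no reset: what is moved stays moved. The work goes in short steps, Python scripts to look and compute and a shell command to move; the robot and the scene stay as the last step left them, time stands still between calls to the robot, and variables do not carry over. Pictures are saved under pics/ and viewed, at most 14 in all, crops included, and the job is handed in when it is done.

```bash
ls; mkdir -p pics; python3 - <<'E'
from cell import env
import cv2,numpy as np
for c in ("side","top"):
    im=env.read_camera(c); cv2.imwrite(f"pics/{c}0.png",im)
    i=env.camera_info(c); R=np.array(i["R"]);t=np.array(i["t"]); print(c,(-R.T@t).round(3),R.round(2).tolist(),np.array(i["intrinsics"]).round(0).tolist())
    for n in ["cabinet","sash_grip","lever_knob","lever_pivot","mark_tip","tray","blank1_c","hardener","jar","cup","tape","brush","spatula"]:
        print(n,[(np.round(d["xy"]).tolist(),round(d["p"],2)) for d in env.mark_of(c,n)])
s=env.sense();print(s["t"],s["orientation"])
E
```

```text
pics
side [ 0.15  -0.806  1.023] [[0.91, -0.41, 0.02], [-0.28, -0.66, -0.7], [0.3, 0.64, -0.71]] [[604.0, 0.0, 313.0], [0.0, 604.0, 231.0], [0.0, 0.0, 1.0]]
cabinet []
sash_grip [([278.0, 213.0], 0.86)]
lever_knob [([196.0, 236.0], 0.88), ([378.0, 311.0], 0.69)]
lever_pivot [([220.0, 235.0], 0.82), ([390.0, 293.0], 0.69)]
mark_tip [([406.0, 332.0], 0.46)]
tray [([379.0, 418.0], 0.58), ([452.0, 295.0], 0.56)]
blank1_c []
hardener [([477.0, 358.0], 0.82), ([450.0, 293.0], 0.2)]
jar [([451.0, 297.0], 0.94), ([281.0, 212.0], 0.32)]
cup [([280.0, 137.0], 0.92), ([391.0, 289.0], 0.71)]
tape [([232.0, 144.0], 0.7), ([280.0, 211.0], 0.59), ([380.0, 416.0], 0.41)]
brush []
spatula [([273.0, 316.0], 0.87)]
top [0.388 0.054 1.468] [[-0.02, -1.0, 0.01], [-0.99, 0.02, -0.13], [0.13, -0.01, -0.99]] [[565.0, 0.0, 320.0], [0.0, 565.0, 239.0], [0.0, 0.0, 1.0]]
cabinet [([162.0, 322.0], 0.23)]
sash_grip [([277.0, 266.0], 0.61)]
lever_knob [([419.0, 238.0], 0.74), ([286.0, 350.0], 0.7)]
lever_pivot [([290.0, 329.0], 0.94), ([409.0, 213.0], 0.86)]
mark_tip [([434.0, 219.0], 0.56)]
tray [([478.0, 270.0], 0.8), ([135.0, 267.0], 0.19)]
blank1_c [([136.0, 268.0], 0.7)]
hardener [([464.0, 183.0], 0.98)]
jar [([405.0, 168.0], 0.65)]
cup [([152.0, 226.0], 0.85), ([462.0, 183.0], 0.17)]
tape [([154.0, 223.0], 0.44)]
brush [([164.0, 321.0], 0.8)]
spatula [([367.0, 304.0], 0.77)]
1.4 [[-9.29478496e-01  3.68876301e-01 -1.29018773e-05]
 [ 3.68876300e-01  9.29478495e-01  5.03794493e-05]
 [ 3.05758024e-05  4.20674179e-05 -9.99999999e-01]]
```

View pics/side0.png

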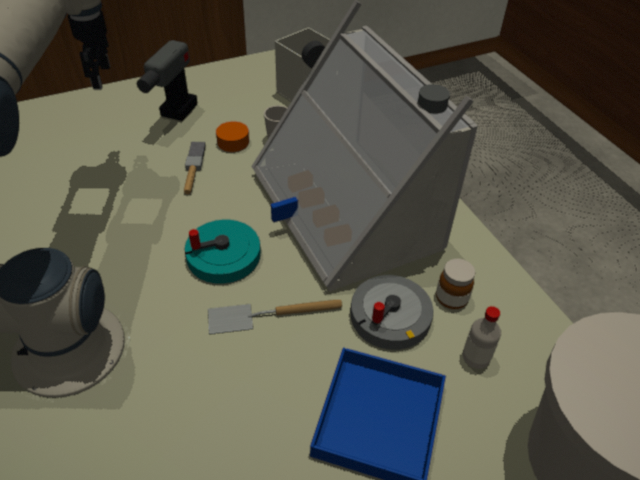

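View pics/top0.png

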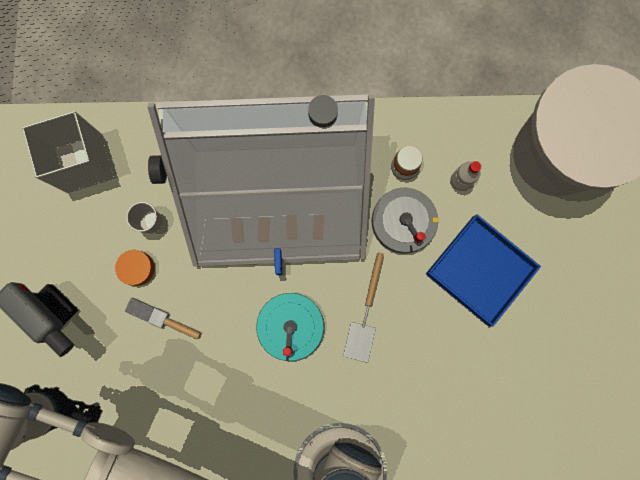

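Both pictures show the grey damper (real) with its mark at top (435,219) and side (410,334), and the turquoise decoy at top (290,327). There are four blanks at top about (237,230), (264,229), (292,227) and (318,227). The blue pull is at top (278,262), and the tray is at top (484,270).

```bash
cat > h.py <<'E'
from cell import env
import cv2,numpy as np
from scipy.optimize import least_squares
def cam(c):
    i=env.camera_info(c); return np.array(i["intrinsics"]),np.array(i["R"]),np.array(i["t"])
def ray(c,p):
    K,R,t=cam(c); d=R.T@np.linalg.solve(K,[p[0],p[1],1]); return -R.T@t,d/np.linalg.norm(d)
def onz(c,p,z):
    o,d=ray(c,p); return o+d*(z-o[2])/d[2]
def tri(ps,pt):
    (a,u),(b,v)=ray("side",ps),ray("top",pt)
    s=np.linalg.lstsq(np.c_[u,-v],b-a,rcond=None)[0]; A=a+s[0]*u;B=b+s[1]*v
    return (A+B)/2,np.linalg.norm(A-B)
def proj(c,X):
    K,R,t=cam(c); q=K@(R@np.asarray(X)+t); return q[:2]/q[2]
def st():
    s=env.sense(); print("t",round(s["t"],2),"tcp",np.round(s["tcp_pos"],4).tolist(),"gap",round(s["finger_gap"],4),"F",np.round(s["force"],1).tolist()); return s
def marks(c,n): return [(np.round(d["xy"],1).tolist(),round(d["p"],2)) for d in env.mark_of(c,n)]
def togo(pos,R):
    """shift in tool axes (mm) and rotvec (deg, tool) to reach the TCP pose"""
    s=env.sense();R0=np.array(s["orientation"])
    rv=cv2.Rodrigues(R0.T@np.asarray(R,float))[0].ravel()
    print("shift tool mm",(1e3*R0.T@(np.asarray(pos)-s["tcp_pos"])).round(1),"turn deg",np.degrees(rv).round(2), "world mm",(1e3*(np.asarray(pos)-s["tcp_pos"])).round(1))
E
python3 - <<'E'
from h import *
print("knob",tri((378,311),(419,238)));print("pivot",tri((390,293),(409,213)))
print("grip",tri((278,213),(277,266)))
for p in [(435,219),(410,248)]: print("mark/black top z.035",onz("top",p,.035))
print("mark side",onz("side",(410,334),.035),"black",onz("side",(361,322),.035))
print("housing c z.035",onz("top",(405,219),.035))
ct=[(477,216),(540,267),(491,325),(427,273)]
C=np.array([onz("top",p,.04) for p in ct]);print("tray",C.round(3).tolist(),C.mean(0).round(3))
for p in [(237,230),(264,229),(292,227),(318,227)]: print("blank",onz("top",p,.056).round(3))
for p in [(301,181),(313,196),(326,215),(338,235)]: print("blank side",onz("side",p,.056).round(3))
print("cab front base L,R",onz("top",(199,267),.02).round(3),onz("top",(362,262),.02).round(3))
for n,p in dict(hard=(464,183),jar=(405,168),cup=(152,226),tape=(135,268)).items(): print(n,onz("top",p,0).round(3))
E
```

```text
knob (array([ 0.5723063 , -0.20844024,  0.07295692]), np.float64(0.0026112217105151688))
pivot (array([ 0.62572217, -0.1817784 ,  0.07486586]), np.float64(0.01843912814982569))
grip (array([0.50808855, 0.14912422, 0.04819459]), np.float64(0.005053703163650172))
mark/black top z.035 [ 0.62455397 -0.25849496  0.035     ]
mark/black top z.035 [ 0.55075856 -0.19087084  0.035     ]
mark side [ 0.621697   -0.25968733  0.035     ] black [ 0.54615425 -0.19549683  0.035     ]
housing c z.035 [ 0.62609607 -0.1811789   0.035     ]
tray [[0.629, -0.366, 0.04], [0.495, -0.519, 0.04], [0.352, -0.385, 0.04], [0.486, -0.23, 0.04]] [ 0.49  -0.375  0.04 ]
blank [0.603 0.248 0.056]
blank [0.604 0.18  0.056]
blank [0.608 0.109 0.056]
blank [0.607 0.043 0.056]
blank side [0.596 0.225 0.056]
blank side [0.601 0.164 0.056]
blank side [0.602 0.092 0.056]
blank side [0.6   0.024 0.056]
cab front base L,R [0.515 0.35  0.02 ] [ 0.519 -0.068  0.02 ]
hard [ 0.726 -0.348  0.   ]
jar [ 0.77  -0.193  0.   ]
cup [0.627 0.478 0.   ]
tape [0.517 0.52  0.   ]
```

```bash
python3 -m jog '[[1,-0.025,-0.024,0,0,0,0],[1,-0.025,-0.024,0,0,0,0],[1,-0.025,-0.024,0,0,0,0],[1,-0.025,-0.024,0,0,0,0],[1,-0.025,-0.024,0,0,0,0],[1,-0.025,-0.024,0,0,0,0],[1,-0.025,-0.024,0,0,0,0],[1,-0.025,-0.024,0,0,0,0]]' 40
python3 -m jog '[[1,-0.025,-0.024,0,0,0,0],[1,-0.025,-0.024,0,0,0,0],[1,-0.025,-0.024,0,0,0,0],[1,-0.025,-0.024,0,0,0,0],[1,-0.025,-0.024,0,0,0,0],[1,-0.025,-0.024,0,0,0,0],[1,-0.025,-0.024,0,0,0,0],[1,-0.025,-0.024,0,0,0,0]]'
python3 -m jog '[[1,-0.025,-0.024,0,0,0,0],[1,-0.025,-0.024,0,0,0,0],[1,-0.025,-0.024,0,0,0,0],[1,-0.025,-0.024,0,0,0,0],[1,-0.025,-0.024,0,0,0,0],[1,-0.025,-0.024,0,0,0,0],[1,-0.025,-0.024,0,0,0,0],[1,0,0,0,0,0,0]]'
python3 -m jog '[[1,0,0,0,0,0,8.25],[1,0,0,0,0,0,8.25],[1,0,0,0,0,0,8.25],[1,0,0,0,0,0,8.25],[1,0,0,0,0,0,8.25],[1,0,0,0,0,0,8.25],[1,0,0,0,0,0,8.25],[1,0,0,0,0,0,8.25]]'
python3 -m jog '[[1,0,0,0,0,0,8.25],[1,0,0,0,0,0,8.25],[1,0,0,0,0,0,8.25],[1,0,0,0,0,0,8.25],[1,0,0,0,0,0,8.25],[1,0,0,0,0,0,8.25],[1,0,0,0,0,0,8.25],[1,0,0,0,0,0,8.25]]'
python3 - <<'E'
from h import *
s=st();print(np.round(s["qpos"],2),np.round(s["orientation"],3).tolist())
cv2.imwrite("pics/side1.png",env.read_camera("side")[200:420,250:550].repeat(2,0).repeat(2,1))
print(marks("side","lever_knob"),marks("side","lever_pivot"),marks("side","mark_tip"))
a=np.radians(-64);Y=np.array([np.cos(a),np.sin(a),0]);Z=np.array([0,0,-1.]);R=np.c_[np.cross(Y,Z),Y,Z]
togo((0.572,-0.208,0.056),R)
E
```

```text
t: 2.2
tcp_pos: [0.3367, 0.3042, 0.2314]
orientation: [[-0.93, 0.369, 0.001], [0.369, 0.93, 0.0], [-0.0, 0.0, -1.0]]
force: [0.9, -0.6, -0.4]
finger_gap: 0.0855
grip_force: 0.0
t: 3.0
tcp_pos: [0.4519, 0.0518, 0.2315]
orientation: [[-0.929, 0.369, 0.001], [0.369, 0.929, 0.0], [-0.001, 0.0, -1.0]]
force: [0.1, 0.1, -1.0]
finger_gap: 0.0855
grip_force: 0.0
t: 3.8
tcp_pos: [0.5526, -0.1709, 0.2298]
orientation: [[-0.928, 0.373, -0.002], [0.373, 0.928, -0.001], [0.002, -0.001, -1.0]]
force: [-1.3, -0.0, -0.7]
finger_gap: 0.0851
grip_force: 0.0
t: 4.6
tcp_pos: [0.552, -0.1667, 0.2315]
orientation: [[-0.036, 0.999, 0.0], [0.999, 0.036, 0.0], [0.0, 0.0, -1.0]]
force: [0.8, 0.2, 0.1]
finger_gap: 0.0852
grip_force: 0.0
t: 5.4
tcp_pos: [0.552, -0.1667, 0.2315]
orientation: [[0.898, 0.439, 0.0], [0.439, -0.898, 0.0], [0.0, -0.0, -1.0]]
force: [0.6, 0.5, -0.2]
finger_gap: 0.0857
grip_force: 0.0
t 5.4 tcp [0.552, -0.1667, 0.2315] gap 0.0857 F [0.6, 0.5, -0.2]
[-0.35  0.03  1.3   0.    1.82  0.76] [[0.898, 0.439, 0.0], [0.439, -0.898, 0.0], [0.0, -0.0, -1.0]]
[([379.1, 314.0], 0.77), ([192.0, 236.4], 0.75)] [([391.7, 291.7], 0.82), ([219.5, 232.1], 0.59), ([382.4, 414.8], 0.43)] [([406.3, 334.8], 0.63)]
shift tool mm [ -0.6  45.6 175.5] turn deg [ 0.   -0.01  0.6 ] world mm [  19.9  -41.  -175.5]
```

View pics/side1.png

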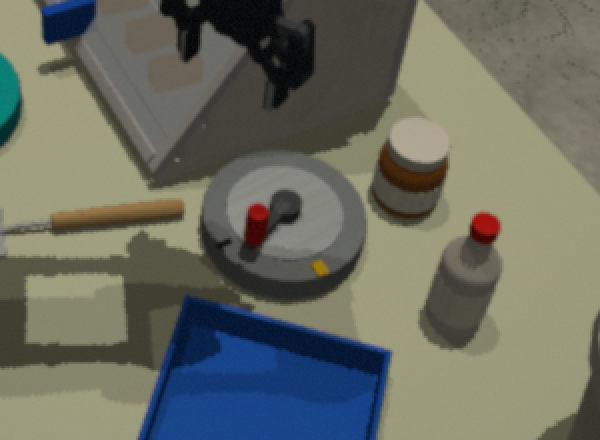

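The crop shows the red knob at (257,225), between the black home mark and the yellow mark at (320,268). I'm lowering onto it and pinching.

```bash
python3 -m jog '[[0.4,0,0.023,0,0,0,0],[0.4,0,0.023,0,0,0,0],[0.4,0,0,0.025,0,0,0],[0.4,0,0,0.025,0,0,0],[0.4,0,0,0.025,0,0,0],[0.4,0,0,0.025,0,0,0],[0.4,0,0,0.02,0,0,0],[0.4,0,0,0.02,0,0,0]]' 30
python3 -m jog '[[0.4,0,0,0.02,0,0,0],[0.4,0,0,0.015,0,0,0],[0.4,0,0,0,0,0,0],[-1,0,0,0,0,0,0],[-1,0,0,0,0,0,0],[-1,0,0,0,0,0,0],[-1,0,0,0,0,0,0],[-1,0,0,0,0,0,0]]' 30
python3 - <<'E'
from h import *
st();print(np.array(env.sense()["orientation"])[:,1])
E
```

```text
t: 6.4
tcp_pos: [0.5724, -0.2084, 0.0902]
orientation: [[0.894, 0.447, -0.0], [0.447, -0.894, 0.0], [-0.0, -0.0, -1.0]]
force: [-0.8, 0.2, 0.0]
finger_gap: 0.0597
grip_force: 0.0
t: 7.2
tcp_pos: [0.5734, -0.2092, 0.0581]
orientation: [[0.896, 0.444, 0.003], [0.444, -0.896, -0.001], [0.002, 0.002, -1.0]]
force: [-1.1, -0.3, 6.2]
finger_gap: 0.0213
grip_force: 30.1
t 7.2 tcp [0.5734, -0.2092, 0.0581] gap 0.0213 F [-1.1, -0.3, 6.2]
[ 0.44390946 -0.89606845  0.00239313]
```

```bash
python3 -m jog '[[-1,0,0,-0.003,0,0,0],[-1,0.0005,0.0077,0,0,0,-7.5],[-1,0.0005,0.0077,0,0,0,-7.5],[-1,0.0005,0.0077,0,0,0,-7.5],[-1,0.0005,0.0077,0,0,0,-7.5],[-1,0.0005,0.0077,0,0,0,-7.5],[-1,0.0005,0.0077,0,0,0,-7.5],[-1,0,0,0,0,0,0]]' 30
python3 -m jog '[[-1,0.0005,0.0077,0,0,0,-7.5],[-1,0.0005,0.0077,0,0,0,-7.5],[-1,0,0,0,0,0,0],[-1,0,0,0,0,0,0],[0.2,0,0,0,0,0,0],[0.2,0,0,0,0,0,0],[0.2,0,0,0,0,0,0],[0.2,0,0,0,0,0,0]]'
python3 -m jog '[[0.2,0,0,-0.03,0,0,0],[0.2,0,0,-0.03,0,0,0],[0.2,0,0,-0.03,0,0,0],[0.2,0,0,-0.03,0,0,0],[0.2,-0.04,0,-0.02,0,0,0],[0.2,-0.04,0,0,0,0,0],[0.2,-0.04,0,0,0,0,0],[0.2,-0.04,0,0,0,0,0]]'
python3 - <<'E'
from h import *
st()
i=env.read_camera("side");j=env.read_camera("top")
cv2.imwrite("pics/lev.png",np.hstack([i[260:370,330:450].repeat(3,0).repeat(3,1),j[170:280,350:470].repeat(3,0).repeat(3,1)]))
for c in("side","top"):print([marks(c,n) for n in("lever_knob","lever_pivot","mark_tip","sash_grip")])
E
```

```text
t: 8.0
tcp_pos: [0.6067, -0.238, 0.0582]
orientation: [[0.318, 0.948, -0.001], [0.948, -0.318, 0.001], [0.001, -0.001, -1.0]]
force: [0.5, 1.6, -2.5]
finger_gap: 0.0214
grip_force: 31.5
t: 8.8
tcp_pos: [0.6218, -0.2417, 0.06]
orientation: [[0.065, 0.998, 0.001], [0.998, -0.065, -0.001], [-0.001, 0.001, -1.0]]
force: [-0.5, -0.4, -0.2]
finger_gap: 0.0512
grip_force: 0.0
t: 9.6
tcp_pos: [0.6113, -0.4026, 0.2001]
orientation: [[0.064, 0.998, 0.001], [0.998, -0.064, -0.001], [-0.001, 0.001, -1.0]]
force: [0.6, 0.2, -0.2]
finger_gap: 0.0508
grip_force: 0.0
t 9.6 tcp [0.6113, -0.4026, 0.2001] gap 0.0508 F [0.6, 0.2, -0.2]
[[([231.5, 142.1], 0.73), ([195.2, 234.8], 0.65)], [([392.7, 291.4], 0.92), ([218.5, 233.1], 0.68)], [([408.3, 332.6], 0.43)], [([281.3, 211.2], 0.74), ([408.0, 331.8], 0.32)]]
[[([284.7, 351.7], 0.74), ([431.0, 216.8], 0.56)], [([287.6, 328.4], 0.9), ([406.7, 214.3], 0.72)], [], [([278.1, 263.6], 0.8)]]
```

View pics/lev.png

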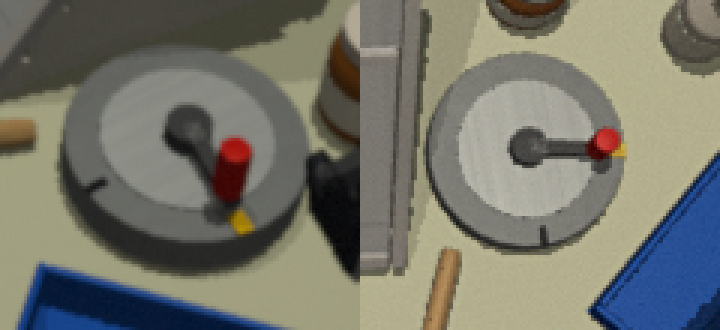

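The lever is on or very near the mark: in the side crop, pivot (187,130), knob base (228,198) and mark (242,221) line up. I'll check the angle numerically.

```bash
python3 - <<'E'
from h import *
def cen(im,lo,hi,box):
    x0,y0,x1,y1=box; h=cv2.cvtColor(im,cv2.COLOR_BGR2HSV)[y0:y1,x0:x1]
    m=cv2.inRange(h,np.array(lo),np.array(hi)); ys,xs=np.nonzero(m); return xs.mean()+x0,ys.mean()+y0,len(xs)
i0=cv2.imread("pics/top0.png");s0=cv2.imread("pics/side0.png")
mt=cen(i0,(18,120,80),(35,255,255),(425,205,445,235));ms=cen(s0,(18,120,80),(35,255,255),(395,322,425,345))
Mt,Ms=onz("top",mt,.035),onz("side",ms,.035);print(mt,ms,Mt,Ms)
# knob now
out={}
for c,b in (("top",(415,200,450,235)),("side",(390,295,425,335))):
    im=env.read_camera(c);h=cv2.cvtColor(im,cv2.COLOR_BGR2HSV)[b[1]:b[3],b[0]:b[2]]
    m=((h[...,0]<8)|(h[...,0]>172))&(h[...,1]>140)&(h[...,2]>60);ys,xs=np.nonzero(m);out[c]=(xs.mean()+b[0],ys.mean()+b[1]);print(c,out[c],len(xs))
print("knob tri",tri(out["side"],out["top"]))
# housing: side-camera edge & top-camera ellipse via grey/bench contrast at z=.035
for c,p in(("top",i0),("side",s0)):
    for P in((.626,-.182),(.6256,-.1838)):
        M=Mt if c=="top" else Ms
        K=np.array(onz(c,out[c],.075))
        print(c,P,"mark",np.degrees(np.arctan2(M[1]-P[1],M[0]-P[0]))%360,"r",np.hypot(*(M[:2]-P)),"knob",np.degrees(np.arctan2(K[1]-P[1],K[0]-P[0]))%360)
    g=p.copy()
E
```

```text
(np.float64(435.0), np.float64(219.5), 30) (np.float64(409.83673469387753), np.float64(333.7142857142857), 49) [ 0.62325034 -0.25843188  0.035     ] [ 0.62174704 -0.25897106  0.035     ]
top (np.float64(430.6296296296296), np.float64(217.39506172839506)) 81
side (np.float64(406.96132596685084), np.float64(315.3756906077348)) 181
knob tri (array([ 0.62217109, -0.23953335,  0.07103354]), np.float64(0.001550030327303937))
top (0.626, -0.182) mark 267.939654670601 r 0.0764813251211493 knob 266.2198021065582
top (0.6256, -0.1838) mark 268.1967328906539 r 0.07466885958145202 knob 266.51026048551967
side (0.626, -0.182) mark 266.8373917362126 r 0.07708846791042968 knob 263.71344709784864
side (0.6256, -0.1838) mark 267.0658188289017 r 0.07526973957449189 knob 263.9106747234364
```

```bash
python3 - <<'E'
from h import *
G,e=tri((281.3,211.2),(278.1,263.6));print(G,e)
# blue fin centroids
for c,f,b in(("top","pics/top0.png",(262,240,295,285)),("side","pics/side0.png",(262,190,305,230))):
    h=cv2.cvtColor(cv2.imread(f),cv2.COLOR_BGR2HSV)[b[1]:b[3],b[0]:b[2]]
    m=(abs(h[...,0].astype(int)-115)<12)&(h[...,1]>120);ys,xs=np.nonzero(m);print(c,xs.min()+b[0],xs.max()+b[0],ys.min()+b[1],ys.max()+b[1],xs.mean()+b[0],ys.mean()+b[1])
R=np.c_[[-1,0,0],[0,1,0],[0,0,-1]]
togo((G[0],G[1],.2),R)
E
```

```text
[0.51426918 0.14565546 0.05458117] 0.003475549647970245
top 274 281 248 274 277.75428571428574 261.33714285714285
side 271 297 197 220 283.5746102449889 208.66369710467706
shift tool mm [ 5.387e+02 -1.315e+02 -5.000e-01] turn deg [ 1.000e-02  4.000e-02 -9.358e+01] world mm [-9.760e+01  5.459e+02  2.000e-01]
```

```bash
python3 -m jog '[[0.2,0.038,-0.0095,0,0,0,0],[0.2,0.038,-0.0095,0,0,0,0],[0.2,0.038,-0.0095,0,0,0,0],[0.2,0.038,-0.0095,0,0,0,0],[0.2,0.038,-0.0095,0,0,0,0],[0.2,0.038,-0.0095,0,0,0,0],[0.2,0.038,-0.0095,0,0,0,0],[0.2,0.038,-0.0095,0,0,0,0]]' 60
python3 -m jog '[[0.2,0.038,-0.0095,0,0,0,0],[0.2,0.038,-0.0095,0,0,0,0],[0.2,0.038,-0.0095,0,0,0,0],[0.2,0.038,-0.0095,0,0,0,0],[0.2,0.038,-0.0095,0,0,0,0],[0.2,0.038,-0.0095,0,0,0,0],[0.2,0,0,0,0,0,-8],[0.2,0,0,0,0,0,-8]]'
python3 -m jog '[[0.2,0,0,0,0,0,-8],[0.2,0,0,0,0,0,-8],[0.2,0,0,0,0,0,-8],[0.2,0,0,0,0,0,-8],[0.2,0,0,0,0,0,-8],[0.2,0,0,0,0,0,-8],[0.2,0,0,0,0,0,-8],[0.2,0,0,0,0,0,-8]]'
python3 -m jog '[[0.2,0,0,0,0,0,-8],[0.2,0,0,0,0,0,-5.5],[0.2,0,0,0.03,0,0,0],[0.2,0,0,0.03,0,0,0],[0.2,0,0,0,0,0,0],[0.2,0,0,0,0,0,0],[0.2,0,0,0,0,0,0],[0.2,0,0,0,0,0,0]]'
python3 - <<'E'
from h import *
st()
i=env.read_camera("side");j=env.read_camera("top")
cv2.imwrite("pics/fin.png",np.hstack([i[110:290,200:360].repeat(2,0).repeat(2,1),j[170:350,200:360].repeat(2,0).repeat(2,1)]))
for c in("side","top"):print(marks(c,"sash_grip"))
togo((.512,.147,.031),np.c_[[-1,0,0],[0,1,0],[0,0,-1]])
E
```

```text
t: 11.0
tcp_pos: [0.5544, -0.091, 0.1996]
orientation: [[0.063, 0.998, 0.001], [0.998, -0.063, -0.0], [-0.0, 0.001, -1.0]]
force: [1.1, 0.6, -0.1]
finger_gap: 0.0512
grip_force: 0.0
t: 11.8
tcp_pos: [0.512, 0.14, 0.1996]
orientation: [[-0.223, 0.975, 0.001], [0.975, 0.223, 0.0], [-0.0, 0.001, -1.0]]
force: [0.2, 0.8, 0.3]
finger_gap: 0.0515
grip_force: 0.0
t: 12.6
tcp_pos: [0.5124, 0.1386, 0.1996]
orientation: [[-0.973, 0.23, 0.001], [0.23, 0.973, 0.0], [-0.001, 0.0, -1.0]]
force: [0.7, -0.5, 0.1]
finger_gap: 0.0511
grip_force: 0.0
t: 13.4
tcp_pos: [0.5135, 0.1385, 0.1415]
orientation: [[-1.0, 0.003, 0.003], [0.003, 1.0, 0.001], [-0.003, 0.001, -1.0]]
force: [0.3, 0.2, 0.5]
finger_gap: 0.0515
grip_force: 0.0
t 13.4 tcp [0.5135, 0.1385, 0.1415] gap 0.0515 F [0.3, 0.2, 0.5]
[([277.9, 213.1], 0.71)]
[]
shift tool mm [  1.1   8.6 109.1] turn deg [ 0.01  0.07 -0.15] world mm [  -0.9    8.6 -109.1]
```

View pics/fin.png

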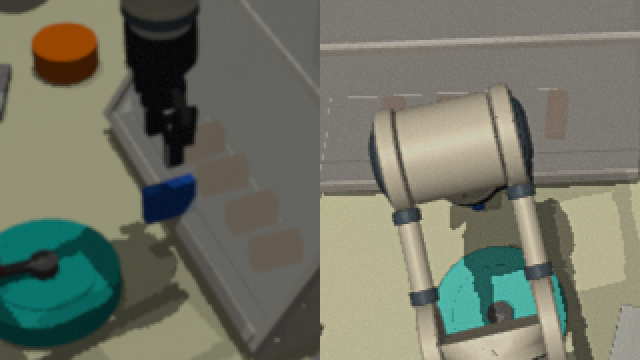

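The side crop shows the fingertips right above the blue fin, crop (168,198). I'm descending and pinching.

```bash
python3 -m jog '[[0.2,0,0.0065,0.02,0,0,0],[0.2,0,0,0.025,0,0,0],[0.2,0,0,0.025,0,0,0],[0.2,0,0,0.02,0,0,0],[0.2,0,0,0.015,0,0,0],[0.2,0,0,0.005,0,0,0],[0.2,0,0,0,0,0,0],[0.2,0,0,0,0,0,0]]' 60
python3 -m jog '[[-0.3,0,0,0,0,0,0],[-0.7,0,0,0,0,0,0],[-1,0,0,0,0,0,0],[-1,0,0,0,0,0,0],[-1,0,0,0,0,0,0],[-1,0,0,0,0,0,0],[-1,0,0,0,0,0,0],[-1,0,0,0,0,0,0]]' 60
```

```text
t: 14.4
tcp_pos: [0.5133, 0.145, 0.0305]
orientation: [[-1.0, 0.003, 0.002], [0.003, 1.0, 0.0], [-0.002, 0.0, -1.0]]
force: [1.0, 0.1, -0.1]
finger_gap: 0.0514
grip_force: 0.0
t: 15.2
tcp_pos: [0.5132, 0.1436, 0.0305]
orientation: [[-1.0, 0.002, 0.002], [0.002, 1.0, -0.002], [-0.002, -0.002, -1.0]]
force: [-0.8, -5.2, 3.8]
finger_gap: 0.0151
grip_force: 59.2
```

```bash
python3 -m jog '[[-1,0,-0.0015,0,0,0,0],[-1,-0.0057,0,-0.0082,0,0,0],[-1,-0.0057,0,-0.0082,0,0,0],[-1,-0.0057,0,-0.0082,0,0,0],[-1,-0.0057,0,-0.0082,0,0,0],[-1,-0.0057,0,-0.0082,0,0,0],[-1,-0.0057,0,-0.0082,0,0,0],[-1,-0.0057,0,-0.0082,0,0,0]]' 60
python3 -m jog '[[-1,-0.0057,0,-0.0082,0,0,0],[-1,-0.0057,0,-0.0082,0,0,0],[-1,-0.0057,0,-0.0082,0,0,0],[-1,-0.0057,0,-0.0082,0,0,0],[-1,-0.0057,0,-0.0082,0,0,0],[-1,-0.0057,0,-0.0082,0,0,0],[-1,-0.0057,0,-0.0082,0,0,0],[-1,-0.0057,0,-0.0082,0,0,0]]'
```

```text
t: 16.0
tcp_pos: [0.5507, 0.1445, 0.0844]
orientation: [[-1.0, 0.001, -0.007], [0.001, 1.0, 0.001], [0.007, 0.001, -1.0]]
force: [-5.4, 6.8, -10.0]
finger_gap: 0.0153
grip_force: 59.2
t: 16.8
tcp_pos: [0.5973, 0.1455, 0.151]
orientation: [[-1.0, -0.0, -0.004], [-0.0, 1.0, 0.003], [0.004, 0.003, -1.0]]
force: [-2.2, 8.7, -7.9]
finger_gap: 0.0154
grip_force: 59.1
```

```bash
python3 -m jog '[[-1,-0.0063,0.0015,-0.009,0,0,0],[-1,-0.0063,0.0003,-0.009,0,0,0],[-1,-0.0063,0.0003,-0.009,0,0,0],[-1,-0.0063,0,-0.009,0,0,0],[-1,-0.0063,0,-0.009,0,0,0],[-1,-0.0063,0,-0.009,0,0,0],[-1,-0.0063,0,-0.009,0,0,0],[-1,-0.0063,0,-0.009,0,0,0]]' 60
python3 -m jog '[[-1,0,0,0,0,0,0],[-1,0,0,0,0,0,0],[-1,0,0,0,0,0,0],[0.2,0,0,0,0,0,0],[0.2,0,0,0,0,0,0],[0.2,0,0,0,0,0,0],[0.2,0,0,0,0,0,0],[0.2,0,0,0,0,0,0]]'
python3 -m jog '[[0.2,0,0,-0.02,0,0,0],[0.2,0,0,-0.02,0,0,0],[0.2,0,0,-0.02,0,0,0],[0.2,0.03,0,-0.02,0,0,0],[0.2,0.04,0,0,0,0,0],[0.2,0.04,0,0,0,0,0],[0.2,0.04,0,0,0,0,0],[0.2,0.04,0,0,0,0,0]]'
python3 -m jog '[[0.2,0,-0.04,0,0,0,0],[0.2,0,-0.04,0,0,0,0],[0.2,0,-0.04,0,0,0,0],[0.2,0,-0.04,0,0,0,0],[0.2,0,-0.04,0,0,0,0],[0.2,0,-0.04,0,0,0,0],[0.2,0,-0.04,0,0,0,0],[0.2,0,-0.04,0,0,0,0]]'
python3 - <<'E'
from h import *
st()
cv2.imwrite("pics/side2.png",env.read_camera("side"));cv2.imwrite("pics/top2.png",env.read_camera("top"))
for c in("side","top"):print(marks(c,"sash_grip"),marks(c,"blank1_c"))
E
```

```text
t: 17.6
tcp_pos: [0.6483, 0.1466, 0.2238]
orientation: [[-1.0, 0.0, -0.003], [0.0, 1.0, 0.002], [0.003, 0.002, -1.0]]
force: [-1.3, 6.2, -4.7]
finger_gap: 0.0154
grip_force: 59.6
t: 18.4
tcp_pos: [0.6485, 0.1448, 0.2243]
orientation: [[-1.0, 0.003, -0.0], [0.003, 1.0, -0.0], [0.0, -0.0, -1.0]]
force: [-0.0, 0.3, -1.4]
finger_gap: 0.0515
grip_force: 0.0
t: 19.2
tcp_pos: [0.4569, 0.1453, 0.3043]
orientation: [[-1.0, 0.003, 0.0], [0.003, 1.0, 0.0], [-0.0, 0.0, -1.0]]
force: [-0.1, -0.1, 0.0]
finger_gap: 0.0513
grip_force: 0.0
t: 20.0
tcp_pos: [0.4573, -0.1762, 0.3046]
orientation: [[-1.0, 0.003, 0.001], [0.003, 1.0, -0.0], [-0.001, -0.0, -1.0]]
force: [0.9, 0.2, 0.1]
finger_gap: 0.0509
grip_force: 0.0
t 20.0 tcp [0.4573, -0.1762, 0.3046] gap 0.0509 F [0.9, 0.2, 0.1]
[] [([335.4, 237.3], 0.78)]
[([269.6, 193.8], 0.6)] [([318.3, 229.0], 0.56)]
```

View pics/side2.png

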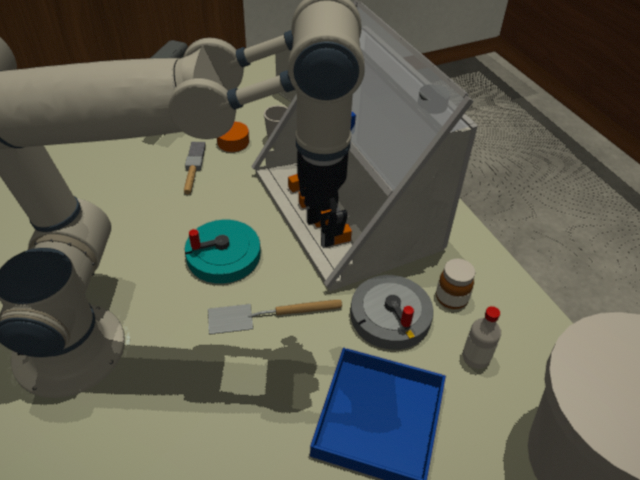

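View pics/top2.png

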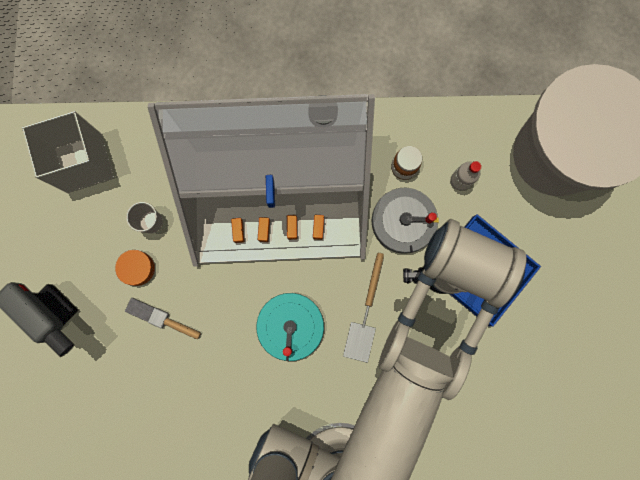

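The sash is up and holding. In the top view the four blanks are at (237,230), (264,229), (292,227) and (318,227), and the lever is on the mark. Next I'll fit the blank poses.

```bash
cat >> h.py <<'E'
from scipy.optimize import minimize
def hull(c,x,y,a,z0=.02,h=.036):
    ca,sa=np.cos(a),np.sin(a)
    P=[(x+ca*u-sa*v,y+sa*u+ca*v,z) for u in(-.03,.03) for v in(-.013,.013) for z in(z0,z0+h)]
    return cv2.convexHull(np.array([proj(c,p) for p in P],np.float32))
def blanks(c="top",box=(190,200,370,270),z0=.02,fn=None):
    im=env.read_camera(c)
    if fn: cv2.imwrite(fn,im)
    x0,y0,x1,y1=box; S=4
    h=cv2.cvtColor(im,cv2.COLOR_BGR2HSV); m=cv2.inRange(h,(5,150,70),(22,255,255)); k=np.zeros_like(m);k[y0:y1,x0:x1]=m[y0:y1,x0:x1]
    n,L,stt,ce=cv2.connectedComponentsWithStats(k); out=[]
    for i in range(1,n):
        if stt[i,4]<40: continue
        M=(L==i)[y0:y1,x0:x1].astype(np.uint8).repeat(S,0).repeat(S,1)
        X=onz(c,ce[i],z0+.02)
        def f(q):
            g=np.zeros_like(M); H=((hull(c,*q,z0=z0)-[x0-.5,y0-.5])*S)
            cv2.fillConvexPoly(g,np.round(H).astype(np.int32),1); return 1-(g&M).sum()/(g|M).sum()
        b=None
        for a in np.radians([-25,-12,0,12,25,50,75,-50,-75]):
            r=minimize(f,[X[0],X[1],a],method="Nelder-Mead",options=dict(initial_simplex=[[X[0],X[1],a],[X[0]+.008,X[1],a],[X[0],X[1]+.008,a],[X[0],X[1],a+.15]],maxiter=80))
            if b is None or r.fun<b.fun:b=r
        out.append((b.x,b.fun)); print(c,"px",ce[i].round(),"xy",b.x[:2].round(4),"yaw",np.degrees(b.x[2]).round(1),"1-IoU",round(b.fun,2))
    return out
E
python3 - <<'E'
from h import *
blanks("top")
G,e=tri((352,120),(269.6,193.8));print(G)
print("floor front edge",onz("top",(199,264),.02).round(3),onz("top",(362,259),.02).round(3))
E
```

```text
Traceback (most recent call last):
  File "h.py", line 44, in blanks
    r=minimize(f,[X[0],X[1],a],method="Nelder-Mead",options=dict(initial_simplex=[[X[0],X[1],a],[X[0]+.008,X[1],a],[X[0],X[1]+.008,a],[X[0],X[1],a+.15]],maxiter=80))
  File "h.py", line 40, in f
    g=np.zeros_like(M); H=((hull(c,*q,z0=z0)-[x0-.5,y0-.5])*S)
                            ~~~~^^^^^^^^^^^^
  File "h.py", line 28, in hull
    return cv2.convexHull(np.array([proj(c,p) for p in P],np.float32))
                                    ~~~~^^^^^
  File "h.py", line 15, in proj
    K,R,t=cam(c); q=K@(R@np.asarray(X)+t); return q[:2]/q[2]
          ~~~^^^
  File "h.py", line 5, in cam
    i=env.camera_info(c); return np.array(i["intrinsics"]),np.array(i["R"]),np.array(i["t"])
ValueError: time passes only in moves, steps and waits
```

Too many camera_info calls, so I'll cache them.

```bash
sed -i 's/^def cam(c):/import functools\n@functools.lru_cache\ndef cam(c):/' h.py; python3 - <<'E'
from h import *
blanks("top")
G,e=tri((352,120),(269.6,193.8));print(G)
print("floor front edge",onz("top",(199,264),.02).round(3),onz("top",(362,259),.02).round(3))
E
```

```text
top px [292. 226.] xy [0.6129 0.1113] yaw 0.5 1-IoU 0.14
top px [318. 226.] xy [0.6106 0.0431] yaw -4.7 1-IoU 0.13
top px [263. 229.] xy [0.607  0.1834] yaw 179.3 1-IoU 0.21
top px [237. 229.] xy [0.6075 0.2501] yaw 10.2 1-IoU 0.21
[0.66277025 0.14253002 0.26788713]
floor front edge [0.522 0.35  0.02 ] [ 0.527 -0.069  0.02 ]
```

```bash
python3 -m jog '[[0.15,0,0.0365,0,0,-7.5,0],[0.15,0,0.0365,0,0,-7.5,0],[0.15,0,0.0365,0,0,-7.5,0],[0.15,0,0.0365,0,0,-7.5,0],[0.15,0,0.0365,0,0,0,0],[0.15,0,0.0365,0,0,0,0],[0.15,0,0,0,0,0,0],[0.15,0,0,0,0,0,0]]' 60
python3 -m jog '[[0.15,0,0,0.035,0,0,0],[0.15,0,0,0.035,0,0,0],[0.15,0,0,0.035,0,0,0],[0.15,0,0,0.035,0,0,0],[0.15,0,0,0.03,0,0,0],[0.15,0,0,0.03,0,0,0],[0.15,0,0,0,0,0,0],[0.15,0,0,0,0,0,0]]'
python3 - <<'E'
from h import *
st()
Z=np.array([.5,0,-.866]);Y=np.array([0,1.,0]);R=np.c_[np.cross(Y,Z),Y,Z]
togo((.620,.043,.030),R)
blanks("side",(270,160,380,260))
E
```

```text
t: 21.2
tcp_pos: [0.4578, 0.0465, 0.3046]
orientation: [[-0.866, -0.003, 0.501], [-0.002, 1.0, 0.001], [-0.501, -0.0, -0.866]]
force: [-0.3, 0.1, -1.0]
finger_gap: 0.049
grip_force: 0.0
t: 22.0
tcp_pos: [0.5581, 0.0428, 0.1306]
orientation: [[-0.867, 0.005, 0.498], [0.004, 1.0, -0.003], [-0.498, -0.0, -0.867]]
force: [-0.3, 0.0, -0.7]
finger_gap: 0.0493
grip_force: 0.0
t 22.0 tcp [0.5581, 0.0428, 0.1306] gap 0.0493 F [-0.3, 0.0, -0.7]
shift tool mm [ -3.6   0.5 118.1] turn deg [-0.15 -0.11 -0.23] world mm [  61.9    0.2 -100.6]
side px [308. 174.] xy [0.6461 0.2936] yaw -114.6 1-IoU 0.77
side px [317. 191.] xy [0.625  0.1969] yaw 72.9 1-IoU 0.72
side px [330. 210.] xy [0.628  0.1276] yaw -104.0 1-IoU 0.7
side px [338. 230.] xy [0.6137 0.0529] yaw 21.6 1-IoU 0.55
```

```bash
python3 -m jog '[[0.15,-0.0035,0.0005,0.02,0,0,0],[0.15,0,0,0.025,0,0,0],[0.15,0,0,0.025,0,0,0],[0.15,0,0,0.02,0,0,0],[0.15,0,0,0.018,0,0,0],[0.15,0,0,0.01,0,0,0],[0.15,0,0,0,0,0,0],[0.15,0,0,0,0,0,0]]' 50
python3 -m jog '[[-0.3,0,0,0,0,0,0],[-1,0,0,0,0,0,0],[-1,0,0,0,0,0,0],[-1,0,0,0,0,0,0],[-1,0,0,0,0,0,0],[-1,0,0,0,0,0,0],[-1,0,0,0,0,0,0],[-1,0,0,0,0,0,0]]'
```

```text
t: 22.85
tcp_pos: [0.6208, 0.0445, 0.0324]
orientation: [[-0.865, 0.003, 0.502], [0.002, 1.0, -0.001], [-0.502, 0.0, -0.865]]
force: [-0.6, 0.1, 0.1]
finger_gap: 0.0489
grip_force: 0.0
t: 23.65
tcp_pos: [0.6211, 0.0447, 0.0326]
orientation: [[-0.865, 0.002, 0.502], [0.002, 1.0, -0.001], [-0.502, -0.0, -0.865]]
force: [-3.7, -0.5, 6.5]
finger_gap: 0.0252
grip_force: 51.1
```

```bash
python3 -m jog '[[-1,-0.005,0,-0.009,0,0,0],[-1,0,0,-0.02,0,0,0],[-1,0,0,-0.025,0,0,0],[-1,0,0,-0.025,0,0,0],[-1,0,0,-0.03,0,0,0],[-1,0,0,-0.03,0,0,0],[-1,0,0,-0.02,0,0,0],[-1,0,0,0,0,0,0]]' 60
python3 -m jog '[[-1,0,-0.03,0,0,0,0],[-1,0,-0.04,0,0,0,0],[-1,0,-0.04,0,0,0,0],[-1,0,-0.04,0,0,0,0],[-1,0,-0.04,0,0,0,0],[-1,0,-0.04,0,0,0,0],[-1,0,-0.04,0,0,0,0],[-1,0,-0.04,0,0,0,0]]'
python3 -m jog '[[-1,0,-0.04,0,0,0,0],[-1,0,-0.035,0,0,0,0],[-1,0,-0.034,0,0,0,0],[-1,0,0,0,0,0,0],[-1,0,0,0,0,0,0],[-1,0,0,0,0,0,0],[-1,0,0,0,0,0,0],[-1,0,0,0,0,0,0]]'
python3 - <<'E'
from h import *
st()
Z=np.array([.5,0,-.866]);Y=np.array([0,1.,0]);R=np.c_[np.cross(Y,Z),Y,Z]
togo((.5655,-.375,.021),R)
E
```

```text
t: 24.45
tcp_pos: [0.5457, 0.045, 0.1754]
orientation: [[-0.863, 0.002, 0.506], [0.002, 1.0, -0.001], [-0.506, 0.0, -0.863]]
force: [-0.4, -0.1, -0.2]
finger_gap: 0.0254
grip_force: 59.1
t: 25.25
tcp_pos: [0.5438, -0.267, 0.1688]
orientation: [[-0.867, 0.003, 0.499], [0.004, 1.0, -0.0], [-0.499, 0.001, -0.867]]
force: [1.0, -0.4, -0.2]
finger_gap: 0.0248
grip_force: 59.2
t: 26.05
tcp_pos: [0.5444, -0.3732, 0.1711]
orientation: [[-0.866, 0.001, 0.5], [0.001, 1.0, -0.001], [-0.5, -0.0, -0.866]]
force: [-0.2, 0.4, -1.0]
finger_gap: 0.0247
grip_force: 59.3
t 26.05 tcp [0.5444, -0.3732, 0.1711] gap 0.0247 F [-0.2, 0.4, -1.0]
shift tool mm [ 56.8  -1.8 140.6] turn deg [-0.05  0.02 -0.05] world mm [  21.1   -1.8 -150.1]
```

```bash
python3 -m jog '[[-1,0.0095,0,0.0235,0,0,0],[-1,0.0095,0,0.0235,0,0,0],[-1,0.0095,0,0.0235,0,0,0],[-1,0.0095,0,0.0235,0,0,0],[-1,0.0095,0,0.0235,0,0,0],[-1,0.005,0,0.012,0,0,0],[-1,0.004,0,0.011,0,0,0],[-1,0,0,0,0,0,0]]'
python3 -m jog '[[-1,0,0,0,0,0,0],[-0.1,0,0,0,0,0,0],[0.15,0,0,0,0,0,0],[0.15,0,0,0,0,0,0],[0.15,0,0,0,0,0,0],[0.15,0,0,-0.02,0,0,0],[0.15,0,0,-0.03,0,0,0],[0.15,0,0,-0.04,0,0,0]]'
python3 -m jog '[[0.15,0,0.04,-0.03,0,0,0],[0.15,0,0.04,-0.03,0,0,0],[0.15,0,0.04,0,0,0,0],[0.15,0,0.04,0,0,0,0],[0.15,0,0.04,0,0,0,0],[0.15,0,0.04,0,0,0,0],[0.15,0,0.04,0,0,0,0],[0.15,0,0.04,0,0,0,0]]'
python3 - <<'E'
from h import *
st()
blanks("top",fn="pics/top3.png")
blanks("top",(425,210,545,330),z0=.006)
E
```

```text
t: 26.85
tcp_pos: [0.5654, -0.3737, 0.02]
orientation: [[-0.866, 0.002, 0.499], [0.002, 1.0, -0.0], [-0.499, 0.001, -0.866]]
force: [0.8, -0.1, -1.4]
finger_gap: 0.025
grip_force: 59.4
t: 27.65
tcp_pos: [0.5194, -0.373, 0.0975]
orientation: [[-0.867, 0.002, 0.498], [0.003, 1.0, 0.002], [-0.498, 0.003, -0.867]]
force: [0.5, 0.6, 1.0]
finger_gap: 0.049
grip_force: 0.0
t: 28.45
tcp_pos: [0.4909, -0.0528, 0.1513]
orientation: [[-0.865, 0.003, 0.501], [0.003, 1.0, -0.002], [-0.501, -0.0, -0.865]]
force: [1.3, -0.4, 0.2]
finger_gap: 0.0491
grip_force: 0.0
t 28.45 tcp [0.4909, -0.0528, 0.1513] gap 0.0491 F [1.3, -0.4, 0.2]
top px [292. 226.] xy [0.6129 0.1113] yaw 0.5 1-IoU 0.14
top px [263. 229.] xy [0.6062 0.1833] yaw -0.6 1-IoU 0.21
top px [237. 229.] xy [0.606 0.25 ] yaw 4.7 1-IoU 0.22
top px [480. 246.] xy [ 0.5549 -0.3727] yaw 3.0 1-IoU 0.19
```

```bash
python3 -m jog '[[0.15,-0.0136,0.041,0,0,0,0],[0.15,-0.0136,0.041,0,0,0,0],[0.15,-0.0136,0.041,0,0,0,0],[0.15,-0.0136,0.041,0,0,0,0],[0.15,0,0,0,0,0,0],[0.15,0,0,0.02,0,0,0],[0.15,0,0,0.03,0,0,0],[0.15,0,0,0.03,0,0,0]]' 60
python3 - <<'E'
from h import *
st()
Z=np.array([.5,0,-.866]);Y=np.array([0,1.,0]);R=np.c_[np.cross(Y,Z),Y,Z]
togo((.6225,.1115,.0325),R)
E
```

```text
t: 29.35
tcp_pos: [0.5795, 0.1084, 0.1085]
orientation: [[-0.865, 0.003, 0.501], [0.003, 1.0, -0.002], [-0.501, -0.0, -0.865]]
force: [0.6, 0.1, -0.7]
finger_gap: 0.0493
grip_force: 0.0
t 29.35 tcp [0.5795, 0.1084, 0.1085] gap 0.0493 F [0.6, 0.1, -0.7]
shift tool mm [ 0.9  3.2 87.3] turn deg [-0.11  0.07 -0.16] world mm [ 43.    3.1 -76. ]
```

```bash
python3 -m jog '[[0.15,0.001,0.003,0.025,0,0,0],[0.15,0,0,0.025,0,0,0],[0.15,0,0,0.02,0,0,0],[0.15,0,0,0.012,0,0,0],[0.15,0,0,0.005,0,0,0],[0.15,0,0,0,0,0,0],[-0.3,0,0,0,0,0,0],[-1,0,0,0,0,0,0]]' 60
python3 -m jog '[[-1,0,0,0,0,0,0],[-1,0,0,0,0,0,0],[-1,0,0,0,0,0,0],[-1,-0.005,0,-0.009,0,0,0],[-1,0,0,-0.02,0,0,0],[-1,0,0,-0.025,0,0,0],[-1,0,0,-0.03,0,0,0],[-1,0,0,-0.03,0,0,0]]'
python3 -m jog '[[-1,0,0,-0.03,0,0,0],[-1,0,0,-0.03,0,0,0],[-1,0,-0.03,0,0,0,0],[-1,0,-0.04,0,0,0,0],[-1,0,-0.04,0,0,0,0],[-1,0,-0.04,0,0,0,0],[-1,0,-0.04,0,0,0,0],[-1,0,-0.04,0,0,0,0]]'
python3 -m jog '[[-1,0,-0.04,0,0,0,0],[-1,0,-0.04,0,0,0,0],[-1,0,-0.04,0,0,0,0],[-1,0,-0.04,0,0,0,0],[-1,0,-0.04,0,0,0,0],[-1,0,-0.04,0,0,0,0],[-1,0,-0.04,0,0,0,0],[-1,0,-0.04,0,0,0,0]]'
python3 - <<'E'
from h import *
st()
Z=np.array([.5,0,-.866]);Y=np.array([0,1.,0]);R=np.c_[np.cross(Y,Z),Y,Z]
togo((.5005,-.44,.0205),R)
E
```

```text
t: 30.15
tcp_pos: [0.622, 0.1127, 0.0349]
orientation: [[-0.865, 0.002, 0.502], [0.002, 1.0, -0.001], [-0.502, 0.0, -0.865]]
force: [0.3, -0.3, 0.1]
finger_gap: 0.0249
grip_force: 59.8
t: 30.95
tcp_pos: [0.5676, 0.1127, 0.1348]
orientation: [[-0.867, 0.002, 0.499], [0.002, 1.0, -0.001], [-0.499, -0.0, -0.867]]
force: [0.7, -0.5, -0.8]
finger_gap: 0.0249
grip_force: 60.1
t: 31.75
tcp_pos: [0.5376, -0.1186, 0.1866]
orientation: [[-0.866, 0.002, 0.501], [0.002, 1.0, -0.001], [-0.501, -0.0, -0.866]]
force: [1.0, 0.1, -1.3]
finger_gap: 0.0249
grip_force: 60.1
t: 32.55
tcp_pos: [0.5369, -0.4387, 0.1862]
orientation: [[-0.866, 0.002, 0.5], [0.002, 1.0, -0.001], [-0.5, 0.0, -0.866]]
force: [0.7, 0.3, -1.0]
finger_gap: 0.0252
grip_force: 60.1
t 32.55 tcp [0.5369, -0.4387, 0.1862] gap 0.0252 F [0.7, 0.3, -1.0]
shift tool mm [114.4  -1.4 125.3] turn deg [-0.06 -0.01 -0.11] world mm [ -36.4   -1.3 -165.7]
```

```bash
python3 -m jog '[[-1,0.02,0,0.021,0,0,0],[-1,0.02,0,0.021,0,0,0],[-1,0.02,0,0.021,0,0,0],[-1,0.02,0,0.022,0,0,0],[-1,0.018,0,0.021,0,0,0],[-1,0.01,0,0.011,0,0,0],[-1,0.006,0,0.008,0,0,0],[-1,0,0,0,0,0,0]]'
python3 -m jog '[[-1,0,0,0,0,0,0],[-0.1,0,0,0,0,0,0],[0.15,0,0,0,0,0,0],[0.15,0,0,0,0,0,0],[0.15,0,0,0,0,0,0],[0.15,0,0,-0.02,0,0,0],[0.15,0,0,-0.03,0,0,0],[0.15,0,0,-0.04,0,0,0]]'
python3 -m jog '[[0.15,0,0.04,-0.03,0,0,0],[0.15,0,0.04,-0.03,0,0,0],[0.15,0,0.04,0,0,0,0],[0.15,0,0.04,0,0,0,0],[0.15,0,0.04,0,0,0,0],[0.15,0,0.04,0,0,0,0],[0.15,0,0.04,0,0,0,0],[0.15,0,0.04,0,0,0,0]]'
python3 - <<'E'
from h import *
st()
b=blanks("top",fn="pics/top4.png")
blanks("top",(425,210,545,330),z0=.006)
Z=np.array([.5,0,-.866]);Y=np.array([0,1.,0]);R=np.c_[np.cross(Y,Z),Y,Z]
for q,_ in b: togo((q[0]+.010,q[1]+.001,.0325),R)
E
```

```text
t: 33.35
tcp_pos: [0.5112, -0.4292, 0.0265]
orientation: [[-0.876, 0.025, 0.482], [0.023, 1.0, -0.011], [-0.482, 0.001, -0.876]]
force: [1.2, 0.7, -1.3]
finger_gap: 0.0251
grip_force: 60.0
t: 34.15
tcp_pos: [0.467, -0.4274, 0.1047]
orientation: [[-0.877, 0.025, 0.481], [0.024, 1.0, -0.009], [-0.481, 0.003, -0.877]]
force: [-0.1, -0.7, 0.5]
finger_gap: 0.0489
grip_force: 0.0
t: 34.95
tcp_pos: [0.4469, -0.1067, 0.1591]
orientation: [[-0.875, 0.027, 0.484], [0.024, 1.0, -0.013], [-0.484, 0.0, -0.875]]
force: [0.8, -0.4, 0.8]
finger_gap: 0.049
grip_force: 0.0
t 34.95 tcp [0.4469, -0.1067, 0.1591] gap 0.049 F [0.8, -0.4, 0.8]
top px [263. 229.] xy [0.6072 0.1837] yaw 1.2 1-IoU 0.2
top px [237. 229.] xy [0.6078 0.2504] yaw 7.9 1-IoU 0.22
top px [480. 246.] xy [ 0.5549 -0.3728] yaw 3.1 1-IoU 0.19
top px [503. 266.] xy [ 0.5023 -0.4275] yaw 3.1 1-IoU 0.2
shift tool mm [-81.9 291.  191. ] turn deg [-0.49 -0.99 -0.95] world mm [ 169.6  288.  -127.1]
shift tool mm [-81.3 357.8 190.7] turn deg [-0.49 -0.99 -0.95] world mm [ 170.2  354.8 -127.1]
```

```bash
python3 -m jog '[[0.15,0,0.01,0,-0.5,-1,-0.95],[0.15,-0.012,0.04,0,0,0,0],[0.15,-0.012,0.04,0,0,0,0],[0.15,-0.012,0.04,0,0,0,0],[0.15,-0.012,0.04,0,0,0,0],[0.15,-0.012,0.04,0,0,0,0],[0.15,-0.012,0.04,0,0,0,0],[0.15,-0.012,0.037,0,0,0,0]]' 60
python3 -m jog '[[0.15,0,0,0,0,0,0],[0.15,0,0,0.02,0,0,0],[0.15,0,0,0.03,0,0,0],[0.15,0,0,0.03,0,0,0],[0.15,0,0,0.02,0,0,0],[0.15,0,0,0,0,0,0],[0.15,0,0,0,0,0,0],[0.15,0,0,0,0,0,0]]'
python3 - <<'E'
from h import *
st()
Z=np.array([.5,0,-.866]);Y=np.array([0,1.,0]);R=np.c_[np.cross(Y,Z),Y,Z]
togo((.617,.185,.0325),R)
E
```

```text
t: 35.85
tcp_pos: [0.5229, 0.1793, 0.2003]
orientation: [[-0.867, 0.008, 0.498], [0.007, 1.0, -0.004], [-0.498, -0.0, -0.867]]
force: [0.4, -0.7, -1.6]
finger_gap: 0.0491
grip_force: 0.0
t: 36.65
tcp_pos: [0.5726, 0.1774, 0.1156]
orientation: [[-0.866, 0.008, 0.5], [0.007, 1.0, -0.004], [-0.5, 0.0, -0.866]]
force: [-0.2, 0.4, -0.1]
finger_gap: 0.0494
grip_force: 0.0
t 36.65 tcp [0.5726, 0.1774, 0.1156] gap 0.0494 F [-0.2, 0.4, -0.1]
shift tool mm [ 3.2  7.9 94.1] turn deg [-0.22 -0.01 -0.42] world mm [ 44.4   7.6 -83.1]
```

```bash
python3 -m jog '[[0.15,0.003,0.0075,0.025,0,0,0],[0.15,0,0,0.025,0,0,0],[0.15,0,0,0.025,0,0,0],[0.15,0,0,0.014,0,0,0],[0.15,0,0,0.005,0,0,0],[0.15,0,0,0,0,0,0],[-0.3,0,0,0,0,0,0],[-1,0,0,0,0,0,0]]' 60
python3 -m jog '[[-1,0,0,0,0,0,0],[-1,0,0,0,0,0,0],[-1,0,0,0,0,0,0],[-1,-0.005,0,-0.009,0,0,0],[-1,0,0,-0.02,0,0,0],[-1,0,0,-0.025,0,0,0],[-1,0,0,-0.03,0,0,0],[-1,0,0,-0.03,0,0,0]]'
python3 -m jog '[[-1,0,0,-0.03,0,0,0],[-1,0,0,-0.03,0,0,0],[-1,0,-0.03,0,0,0,0],[-1,0,-0.041,0,0,0,0],[-1,0,-0.041,0,0,0,0],[-1,0,-0.041,0,0,0,0],[-1,0,-0.041,0,0,0,0],[-1,0,-0.041,0,0,0,0]]'
python3 -m jog '[[-1,0,-0.041,0,0,0,0],[-1,0,-0.041,0,0,0,0],[-1,0,-0.041,0,0,0,0],[-1,0,-0.041,0,0,0,0],[-1,0,-0.041,0,0,0,0],[-1,0,-0.041,0,0,0,0],[-1,0,-0.015,0,0,0,0],[-1,0,0,0,0,0,0]]'
python3 - <<'E'
from h import *
s=st();print(np.round(s["qpos"],2))
Z=np.array([.5,0,-.866]);Y=np.array([0,1.,0]);R=np.c_[np.cross(Y,Z),Y,Z]
togo((.5005,-.31,.0205),R)
E
```

```text
t: 37.45
tcp_pos: [0.6171, 0.1856, 0.0332]
orientation: [[-0.866, 0.007, 0.501], [0.006, 1.0, -0.003], [-0.501, 0.001, -0.866]]
force: [-1.3, -1.0, -0.3]
finger_gap: 0.0249
grip_force: 59.1
t: 38.25
tcp_pos: [0.5629, 0.1855, 0.1328]
orientation: [[-0.868, 0.007, 0.497], [0.006, 1.0, -0.004], [-0.497, -0.001, -0.868]]
force: [1.0, -0.1, -0.4]
finger_gap: 0.0251
grip_force: 59.3
t: 39.05
tcp_pos: [0.5317, -0.0505, 0.1848]
orientation: [[-0.867, 0.007, 0.499], [0.005, 1.0, -0.004], [-0.499, -0.001, -0.867]]
force: [1.0, -0.8, -0.2]
finger_gap: 0.0251
grip_force: 59.4
t: 39.85
tcp_pos: [0.5297, -0.3119, 0.1837]
orientation: [[-0.868, 0.01, 0.497], [0.009, 1.0, -0.005], [-0.497, 0.0, -0.868]]
force: [-0.2, 0.3, -0.5]
finger_gap: 0.0248
grip_force: 59.4
t 39.85 tcp [0.5297, -0.3119, 0.1837] gap 0.0248 F [-0.2, 0.3, -0.5]
[-0.78 -0.25  1.72  0.37  1.3  -2.37]
shift tool mm [106.5   1.5 127.1] turn deg [-0.26 -0.2  -0.5 ] world mm [ -29.2    1.9 -163.2]
```

```bash
python3 -m jog '[[-1,0,0,0,4,0,6.9],[-1,0,0,0,4,0,6.9],[-1,0,0,0,0,0,0],[-1,0,0,0,0,0,0],[-1,0,0,0,0,0,0],[-1,0,0,0,0,0,0],[-1,0,0,0,0,0,0],[-1,0,0,0,0,0,0]]'
python3 - <<'E'
from h import *
s=st();print(np.round(s["qpos"],2));R=np.array(s["orientation"]);print(R.round(3).tolist())
# blank centre = tcp - .0105 along horizontal z dir
d=R[:2,2]/np.linalg.norm(R[:2,2])
p=np.array([.49,-.31])+.0105*d
togo((p[0],p[1],.0205),R)
E
```

```text
t: 40.65
tcp_pos: [0.5303, -0.3104, 0.1841]
orientation: [[-0.832, 0.282, 0.477], [0.244, 0.959, -0.141], [-0.498, -0.001, -0.867]]
force: [-1.0, -0.3, -1.1]
finger_gap: 0.0251
grip_force: 59.4
t 40.65 tcp [0.5303, -0.3104, 0.1841] gap 0.0251 F [-1.0, -0.3, -1.1]
[-0.69 -0.32  1.77  0.21  1.21 -2.01]
[[-0.832, 0.282, 0.477], [0.244, 0.959, -0.141], [-0.498, -0.001, -0.867]]
shift tool mm [105.9 -10.8 127.8] turn deg [0. 0. 0.] world mm [ -30.2   -2.6 -163.6]
```

```bash
python3 -m jog '[[-1,0.018,-0.002,0.022,0,0,0],[-1,0.018,-0.002,0.022,0,0,0],[-1,0.018,-0.002,0.022,0,0,0],[-1,0.018,-0.002,0.022,0,0,0],[-1,0.017,-0.002,0.02,0,0,0],[-1,0.01,-0.0008,0.012,0,0,0],[-1,0.006,0,0.007,0,0,0],[-1,0,0,0,0,0,0]]'
python3 -m jog '[[-1,0,0,0,0,0,0],[-0.1,0,0,0,0,0,0],[0.12,0,0,0,0,0,0],[0.12,0,0,0,0,0,0],[0.12,0,0,0,0,0,0],[0.12,0,0,-0.02,0,0,0],[0.12,0,0,-0.03,0,0,0],[0.12,0,0,-0.04,0,0,0]]'
python3 -m jog '[[0.15,0,0,-0.03,-4,0,-6.9],[0.15,0,0,-0.03,-4,0,-6.9],[0.15,0,0.04,0,0,0,0],[0.15,0,0.04,0,0,0,0],[0.15,0,0.04,0,0,0,0],[0.15,0,0.04,0,0,0,0],[0.15,0,0.04,0,0,0,0],[0.15,0,0.04,0,0,0,0]]'
python3 - <<'E'
from h import *
st()
b=blanks("top",fn="pics/top5.png")
blanks("top",(425,210,545,330),z0=.006)
Z=np.array([.5,0,-.866]);Y=np.array([0,1.,0]);R=np.c_[np.cross(Y,Z),Y,Z]
for q,_ in b: togo((q[0]+.010,q[1]+.001,.0325),R)
E
```

```text
t: 41.45
tcp_pos: [0.5002, -0.3126, 0.0208]
orientation: [[-0.833, 0.282, 0.477], [0.244, 0.959, -0.141], [-0.497, -0.001, -0.868]]
force: [0.3, 0.4, -0.5]
finger_gap: 0.0249
grip_force: 59.5
t: 42.25
tcp_pos: [0.4567, -0.2991, 0.0987]
orientation: [[-0.834, 0.281, 0.475], [0.244, 0.96, -0.139], [-0.495, 0.0, -0.869]]
force: [-1.0, -0.4, -0.1]
finger_gap: 0.0478
grip_force: 0.0
t: 43.05
tcp_pos: [0.4452, -0.0568, 0.152]
orientation: [[-0.874, 0.007, 0.486], [0.008, 1.0, -0.0], [-0.486, 0.004, -0.874]]
force: [0.7, -0.1, 0.6]
finger_gap: 0.0492
grip_force: 0.0
t 43.05 tcp [0.4452, -0.0568, 0.152] gap 0.0492 F [0.7, -0.1, 0.6]
top px [237. 229.] xy [0.607  0.2504] yaw 6.8 1-IoU 0.22
top px [480. 246.] xy [ 0.5549 -0.3727] yaw 3.0 1-IoU 0.19
top px [503. 266.] xy [ 0.5019 -0.4287] yaw 1.8 1-IoU 0.2
top px [456. 271.] xy [ 0.4909 -0.3081] yaw -19.3 1-IoU 0.19
shift tool mm [-90.6 302.1 190.8] turn deg [ 0.35 -0.81  0.1 ] world mm [ 170.7  303.4 -121. ]
```

View pics/top5.png

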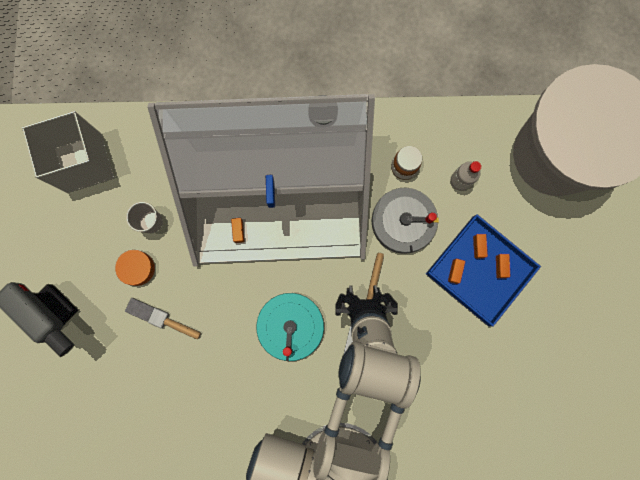

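Three blanks lie in the tray at (480,246), (503,266) and (456,271). One remains in the cabinet at (237,230), so I'm fetching it.

```bash
python3 -m jog '[[0.15,-0.011,0.038,0,0,-0.8,0],[0.15,-0.011,0.038,0,0,0,0],[0.15,-0.011,0.038,0,0,0,0],[0.15,-0.011,0.038,0,0,0,0],[0.15,-0.011,0.038,0,0,0,0],[0.15,-0.011,0.038,0,0,0,0],[0.15,-0.011,0.038,0,0,0,0],[0.15,-0.011,0.038,0,0,0,0]]' 60
python3 -m jog '[[0.15,0,0,0,0,0,0],[0.15,0,0,0.02,0,0,0],[0.15,0,0,0.03,0,0,0],[0.15,0,0,0.03,0,0,0],[0.15,0,0,0.02,0,0,0],[0.15,0,0,0,0,0,0],[0.15,0,0,0,0,0,0],[0.15,0,0,0,0,0,0]]'
python3 - <<'E'
from h import *
st()
Z=np.array([.5,0,-.866]);Y=np.array([0,1.,0]);R=np.c_[np.cross(Y,Z),Y,Z]
togo((.617,.252,.0325),R)
E
```

```text
t: 43.95
tcp_pos: [0.524, 0.2467, 0.1982]
orientation: [[-0.866, 0.006, 0.5], [0.006, 1.0, -0.0], [-0.5, 0.003, -0.866]]
force: [-0.1, -0.8, 0.1]
finger_gap: 0.049
grip_force: 0.0
t: 44.75
tcp_pos: [0.5739, 0.2454, 0.1133]
orientation: [[-0.865, 0.006, 0.501], [0.007, 1.0, 0.0], [-0.501, 0.004, -0.865]]
force: [0.1, -1.0, 0.5]
finger_gap: 0.049
grip_force: 0.0
t 44.75 tcp [0.5739, 0.2454, 0.1133] gap 0.049 F [0.1, -1.0, 0.5]
shift tool mm [ 3.3  6.6 91.5] turn deg [ 0.03  0.08 -0.41] world mm [ 43.1   6.6 -80.8]
```

```bash
python3 -m jog '[[0.15,0.003,0.0065,0.025,0,0,0],[0.15,0,0,0.025,0,0,0],[0.15,0,0,0.025,0,0,0],[0.15,0,0,0.012,0,0,0],[0.15,0,0,0.0045,0,0,0],[0.15,0,0,0,0,0,0],[-0.3,0,0,0,0,0,0],[-1,0,0,0,0,0,0]]' 60
python3 -m jog '[[-1,0,0,0,0,0,0],[-1,0,0,0,0,0,0],[-1,0,0,0,0,0,0],[-1,-0.005,0,-0.009,0,0,0],[-1,0,0,-0.02,0,0,0],[-1,0,0,-0.025,0,0,0],[-1,0,0,-0.03,0,0,0],[-1,0,0,-0.03,0,0,0]]'
python3 -m jog '[[-1,0,0,-0.03,0,0,0],[-1,0,0,-0.03,0,0,0],[-1,0,-0.03,0,0,0,0],[-1,0,-0.041,0,0,0,0],[-1,0,-0.041,0,0,0,0],[-1,0,-0.041,0,0,0,0],[-1,0,-0.041,0,0,0,0],[-1,0,-0.041,0,0,0,0]]'
python3 -m jog '[[-1,0,-0.041,0,0,0,0],[-1,0,-0.041,0,0,0,0],[-1,0,-0.041,0,0,0,0],[-1,0,-0.041,0,0,0,0],[-1,0,-0.041,0,0,0,0],[-1,0,-0.041,0,0,0,0],[-1,0,-0.041,0,0,0,0],[-1,0,0,0,4,0,6.9]]'
python3 -m jog '[[-1,0,0,0,4,0,6.9],[-1,0.01,-0.03,0,4,0,6.9],[-1,0.01,-0.03,0,0,0,0],[-1,0,0,0,0,0,0],[-1,0,0,0,0,0,0],[-1,0,0,0,0,0,0],[-1,0,0,0,0,0,0],[-1,0,0,0,0,0,0]]'
python3 - <<'E'
from h import *
s=st();print(np.round(s["qpos"],2));R=np.array(s["orientation"])
d=R[:2,2]/np.linalg.norm(R[:2,2])
p=np.array([.435,-.372])+.0105*d
togo((p[0],p[1],.0205),R)
E
```

```text
t: 45.55
tcp_pos: [0.6171, 0.2525, 0.0325]
orientation: [[-0.865, 0.005, 0.501], [0.007, 1.0, 0.001], [-0.501, 0.004, -0.865]]
force: [-0.4, 0.1, 0.5]
finger_gap: 0.0253
grip_force: 58.9
t: 46.35
tcp_pos: [0.563, 0.2519, 0.1324]
orientation: [[-0.867, 0.006, 0.498], [0.006, 1.0, -0.001], [-0.498, 0.003, -0.867]]
force: [0.3, 1.2, -0.2]
finger_gap: 0.0251
grip_force: 58.9
t: 47.15
tcp_pos: [0.5321, 0.0158, 0.1835]
orientation: [[-0.866, 0.005, 0.5], [0.005, 1.0, 0.0], [-0.5, 0.003, -0.866]]
force: [1.0, 0.2, -1.5]
finger_gap: 0.0252
grip_force: 59.1
t: 47.95
tcp_pos: [0.5289, -0.277, 0.1794]
orientation: [[-0.859, 0.152, 0.489], [0.132, 0.988, -0.074], [-0.495, 0.001, -0.869]]
force: [-0.9, 0.9, -0.8]
finger_gap: 0.0253
grip_force: 59.4
t: 48.75
tcp_pos: [0.4946, -0.3196, 0.1723]
orientation: [[-0.79, 0.41, 0.455], [0.356, 0.912, -0.203], [-0.499, 0.002, -0.867]]
force: [-0.1, -0.1, -0.9]
finger_gap: 0.0249
grip_force: 59.5
t 48.75 tcp [0.4946, -0.3196, 0.1723] gap 0.0249 F [-0.1, -0.1, -0.9]
[-0.72 -0.4   1.86  0.16  1.19 -1.89]
shift tool mm [ 95.  -72.5 120.3] turn deg [0. 0. 0.] world mm [ -50.   -56.7 -151.8]
```

```bash
python3 -m jog '[[-1,0.0097,-0.036,-0.0056,0,0,0],[-1,0.0097,-0.036,-0.0056,0,0,0],[-1,0.014,0,0.025,0,0,0],[-1,0.014,0,0.025,0,0,0],[-1,0.014,0,0.025,0,0,0],[-1,0.014,0,0.025,0,0,0],[-1,0.01,0,0.016,0,0,0],[-1,0.006,0,0.01,0,0,0]]'
python3 -m jog '[[-1,0.0035,0,0.0055,0,0,0],[-1,0,0,0,0,0,0],[-1,0,0,0,0,0,0],[-0.1,0,0,0,0,0,0],[0.05,0,0,0,0,0,0],[0.05,0,0,0,0,0,0],[0.05,0,0,0,0,0,0],[0.05,0,0,0,0,0,0]]'
python3 -m jog '[[0.05,0,0,-0.02,0,0,0],[0.05,0,0,-0.03,0,0,0],[0.05,0,0,-0.04,0,0,0],[0.05,0,0,-0.04,0,0,0],[0.15,0,0.04,-0.04,-4,0,-6.9],[0.15,0,0.04,-0.02,-4,0,-6.9],[0.15,0,0.04,0,-4,0,-6.9],[0.15,0,0.04,0,0,0,0]]'
python3 - <<'E'
from h import *
st()
b=blanks("top")
blanks("top",(425,210,545,330),z0=.006,fn="pics/top6.png")
print(marks("top","sash_grip"))
G=np.array([.6485,.1455,.2463])
togo((.49,.1455,.28),np.c_[[-1,0,0],[0,1,0],[0,0,-1]])
E
```

```text
t: 49.55
tcp_pos: [0.4442, -0.3754, 0.0244]
orientation: [[-0.791, 0.41, 0.453], [0.357, 0.912, -0.201], [-0.496, 0.003, -0.868]]
force: [-1.1, 0.6, -0.8]
finger_gap: 0.0249
grip_force: 59.7
t: 50.35
tcp_pos: [0.4444, -0.3764, 0.0206]
orientation: [[-0.79, 0.411, 0.455], [0.357, 0.912, -0.204], [-0.499, 0.001, -0.867]]
force: [0.1, 0.2, -0.9]
finger_gap: 0.0451
grip_force: 0.0
t: 51.15
tcp_pos: [0.3912, -0.1896, 0.1822]
orientation: [[-0.866, 0.004, 0.5], [0.005, 1.0, -0.0], [-0.5, 0.002, -0.866]]
force: [0.5, -0.0, -0.7]
finger_gap: 0.049
grip_force: 0.0
t 51.15 tcp [0.3912, -0.1896, 0.1822] gap 0.049 F [0.5, -0.0, -0.7]
top px [480. 246.] xy [ 0.5545 -0.3733] yaw 4.3 1-IoU 0.19
top px [503. 266.] xy [ 0.5019 -0.4288] yaw 1.8 1-IoU 0.2
top px [456. 271.] xy [ 0.4925 -0.3091] yaw -20.0 1-IoU 0.2
top px [481. 292.] xy [ 0.4352 -0.3683] yaw -24.9 1-IoU 0.18
[([270.4, 194.7], 0.64), ([430.1, 217.1], 0.61)]
shift tool mm [-133.2  334.3  -35.5] turn deg [ 1.000e-02  3.005e+01 -1.600e-01] world mm [ 98.4 333.9  97.7]
```

All four blanks are in the tray. Next I'll grip the raised pull and shut the sash.

```bash
python3 -m jog '[[0.2,0,0.0418,0,0,7.5,0],[0.2,0,0.0418,0,0,7.5,0],[0.2,0,0.0418,0,0,7.5,0],[0.2,0,0.0418,0,0,7.5,0],[0.2,0,0.0418,-0.03,0,0,0],[0.2,0,0.0418,-0.03,0,0,0],[0.2,0,0.0418,-0.03,0,0,0],[0.2,0,0.0418,-0.032,0,0,0]]' 60
python3 -m jog '[[0.2,-0.04,0,0,0,0,0],[0.2,-0.04,0,0,0,0,0],[0.2,-0.04,0,0,0,0,0],[0.2,0,0,0,0,0,0],[0.2,0,0,0,0,0,0],[0.2,0,0,0,0,0,0],[0.2,0,0,0,0,0,0],[0.2,0,0,0,0,0,0]]'
python3 - <<'E'
from h import *
st()
togo((.6485,.1455,.2245),np.c_[[-1,0,0],[0,1,0],[0,0,-1]])
E
```

```text
t: 52.1
tcp_pos: [0.3918, 0.1349, 0.3009]
orientation: [[-1.0, 0.005, 0.014], [0.005, 1.0, 0.005], [-0.013, 0.005, -1.0]]
force: [1.0, 0.1, 0.3]
finger_gap: 0.051
grip_force: 0.0
t: 52.9
tcp_pos: [0.5107, 0.133, 0.3034]
orientation: [[-1.0, 0.004, 0.017], [0.004, 1.0, 0.006], [-0.017, 0.006, -1.0]]
force: [0.1, 0.3, 0.8]
finger_gap: 0.0508
grip_force: 0.0
t 52.9 tcp [0.5107, 0.133, 0.3034] gap 0.0508 F [0.1, 0.3, 0.8]
shift tool mm [-136.4   12.6   81.3] turn deg [ 0.33  0.95 -0.25] world mm [137.8  12.5 -78.9]
```

```bash
python3 -m jog '[[0.2,0,0.0125,0,0.3,0.95,-0.25],[0.2,-0.035,0,0,0,0,0],[0.2,-0.035,0,0,0,0,0],[0.2,-0.035,0,0,0,0,0],[0.2,-0.032,0,0,0,0,0],[0.2,0,0,0.02,0,0,0],[0.2,0,0,0.03,0,0,0],[0.2,0,0,0.02,0,0,0]]'
python3 -m jog '[[0.2,0,0,0.009,0,0,0],[0.2,0,0,0,0,0,0],[-0.3,0,0,0,0,0,0],[-0.7,0,0,0,0,0,0],[-1,0,0,0,0,0,0],[-1,0,0,0,0,0,0],[-1,0,0,0,0,0,0],[-1,0,0,0,0,0,0]]' 60
```

```text
t: 53.7
tcp_pos: [0.648, 0.1467, 0.2292]
orientation: [[-1.0, -0.001, -0.005], [-0.001, 1.0, -0.0], [0.005, -0.0, -1.0]]
force: [0.7, -0.2, -0.2]
finger_gap: 0.0513
grip_force: 0.0
t: 54.5
tcp_pos: [0.648, 0.1466, 0.2246]
orientation: [[-1.0, -0.002, -0.0], [-0.002, 1.0, 0.002], [0.0, 0.002, -1.0]]
force: [-2.2, 4.0, 5.1]
finger_gap: 0.0155
grip_force: 59.9
```

```bash
python3 -m jog '[[-1,0.0057,-0.001,0.0082,0,0,0],[-1,0.0057,0,0.0082,0,0,0],[-1,0.0057,0,0.0082,0,0,0],[-1,0.0057,0,0.0082,0,0,0],[-1,0.0057,0,0.0082,0,0,0],[-1,0.0057,0,0.0082,0,0,0],[-1,0.0057,0,0.0082,0,0,0],[-1,0.0057,0,0.0082,0,0,0]]' 60
python3 -m jog '[[-1,0.0057,-0.001,0.0082,0,0,0],[-1,0.0057,0,0.0082,0,0,0],[-1,0.0057,0,0.0082,0,0,0],[-1,0.0057,0,0.0082,0,0,0],[-1,0.0057,0,0.0082,0,0,0],[-1,0.0057,0,0.0082,0,0,0],[-1,0.0057,0,0.0082,0,0,0],[-1,0.0057,0,0.0082,0,0,0]]'
python3 -m jog '[[-1,0.0057,-0.001,0.0082,0,0,0],[-1,0.0057,0,0.0082,0,0,0],[-1,0.0057,0,0.0082,0,0,0],[-1,0.0057,0,0.0082,0,0,0],[-1,0.0057,0,0.0082,0,0,0],[-1,0.0057,0,0.0082,0,0,0],[-1,0.004,0,0.006,0,0,0],[-1,0,0,0,0,0,0]]'
```

```text
t: 55.3
tcp_pos: [0.6021, 0.1456, 0.159]
orientation: [[-1.0, -0.001, -0.0], [-0.001, 1.0, 0.002], [0.0, 0.002, -1.0]]
force: [-2.6, 4.6, 7.5]
finger_gap: 0.0153
grip_force: 60.4
t: 56.1
tcp_pos: [0.5555, 0.1446, 0.0925]
orientation: [[-1.0, -0.001, -0.003], [-0.001, 1.0, 0.002], [0.003, 0.002, -1.0]]
force: [-6.0, 4.1, 4.7]
finger_gap: 0.0156
grip_force: 60.2
t: 56.9
tcp_pos: [0.5147, 0.1437, 0.0344]
orientation: [[-1.0, -0.002, -0.01], [-0.002, 1.0, 0.001], [0.01, 0.001, -1.0]]
force: [-9.6, 6.6, -3.1]
finger_gap: 0.0154
grip_force: 59.0
```

```bash
python3 -m jog '[[-1,0.003,-0.001,0.0025,0,0,0],[-1,0.001,0,0.002,0,0,0],[-1,0,0,0.001,0,0,0],[-1,0,0,0,0,0,0],[-1,0,0,0,0,0,0],[-1,0,0,0,0,0,0],[-1,0,0,0,0,0,0],[-1,0,0,0,0,0,0]]'
python3 -m jog '[[-1,0.0005,0,0.001,0,0,0],[-1,0,0,0,0,0,0],[-1,0,0,0,0,0,0],[-1,0,0,0,0,0,0],[-1,0,0,0,0,0,0],[-1,0,0,0,0,0,0],[-1,0,0,0,0,0,0],[-1,0,0,0,0,0,0]]'
```

```text
t: 57.7
tcp_pos: [0.5117, 0.1436, 0.0301]
orientation: [[-1.0, -0.002, -0.008], [-0.002, 1.0, 0.003], [0.008, 0.003, -1.0]]
force: [-8.5, 9.7, -1.1]
finger_gap: 0.0153
grip_force: 59.6
t: 58.5
tcp_pos: [0.5118, 0.1437, 0.0301]
orientation: [[-1.0, -0.002, -0.007], [-0.002, 1.0, 0.003], [0.007, 0.003, -1.0]]
force: [-7.8, 9.3, 3.9]
finger_gap: 0.0154
grip_force: 60.2
```

```bash
python3 -m jog '[[0.2,0,0,0,0,0,0],[0.2,0,0,0,0,0,0],[0.2,0,0,0,0,0,0],[0.2,0,0,0,0,0,0],[0.2,0,0,-0.02,0,0,0],[0.2,0,0,-0.03,0,0,0],[0.2,0,0,-0.03,0,0,0],[0.2,0,0,-0.04,0,0,0]]'
python3 -m jog '[[0.2,0,0,-0.04,0,0,0],[0.2,0,-0.03,-0.01,0,0,0],[0.2,0,-0.04,0,0,0,0],[0.2,0,-0.04,0,0,0,0],[0.2,0,-0.04,0,0,0,0],[0.2,0,-0.04,0,0,0,0],[0.2,0,-0.04,0,0,0,0],[0.2,0,-0.04,0,0,0,0]]'
python3 -m jog '[[0.2,-0.02,-0.04,0,0,0,0],[0.2,-0.04,-0.04,0,0,0,0],[0.2,-0.04,-0.03,0,0,0,0],[0.2,0,0,0,0,0,8],[0.2,0,0,0,0,0,8],[0.2,0,0,0,0,0,8],[0.2,0,0,0,0,0,8],[0.2,0,0,0,0,0,8]]'
python3 -m jog '[[0.2,0,0,0,0,0,8],[0.2,0,0,0,0,0,8],[0.2,0,0,0,0,0,8],[0.2,0,0,0,0,0,8],[0.2,0,0,0,0,0,8],[0.2,0,0,0,0,0,8],[0.2,0,0,0,0,0,5.5],[0.2,0,0,0,0,0,0]]'
python3 - <<'E'
from h import *
s=st();print(np.round(s["qpos"],2))
a=np.radians(-3.7);Y=np.array([np.cos(a),np.sin(a),0]);Z=np.array([0,0,-1.]);R=np.c_[np.cross(Y,Z),Y,Z]
togo((.6218,-.2415,.061),R)
im=env.read_camera("side");cv2.imwrite("pics/side7.png",im);print(marks("side","sash_grip"),marks("side","lever_knob"))
E
```

```text
t: 59.3
tcp_pos: [0.5133, 0.141, 0.1499]
orientation: [[-1.0, 0.001, -0.005], [0.001, 1.0, -0.001], [0.005, -0.001, -1.0]]
force: [0.5, -0.2, -1.1]
finger_gap: 0.0511
grip_force: 0.0
t: 60.1
tcp_pos: [0.5138, -0.1304, 0.2005]
orientation: [[-1.0, 0.001, -0.002], [0.001, 1.0, -0.0], [0.002, -0.0, -1.0]]
force: [0.3, 0.5, -0.7]
finger_gap: 0.0509
grip_force: 0.0
t: 60.9
tcp_pos: [0.6094, -0.2343, 0.1998]
orientation: [[-0.762, 0.648, -0.003], [0.648, 0.762, -0.0], [0.002, -0.002, -1.0]]
force: [0.6, -0.6, -0.1]
finger_gap: 0.0514
grip_force: 0.0
t: 61.7
tcp_pos: [0.6094, -0.2342, 0.1999]
orientation: [[0.063, 0.998, -0.003], [0.998, -0.063, -0.0], [-0.0, -0.003, -1.0]]
force: [1.3, 0.6, 0.6]
finger_gap: 0.0512
grip_force: 0.0
t 61.7 tcp [0.6094, -0.2342, 0.1999] gap 0.0512 F [1.3, 0.6, 0.6]
[-0.42  0.23  1.13 -0.    1.78 -0.36]
shift tool mm [ -6.5  13.2 138.9] turn deg [-0.15  0.01  0.12] world mm [  12.4   -7.3 -138.9]
[([280.2, 211.3], 0.77)] [([407.4, 316.0], 0.97), ([191.2, 234.4], 0.66)]
```

View pics/side7.png

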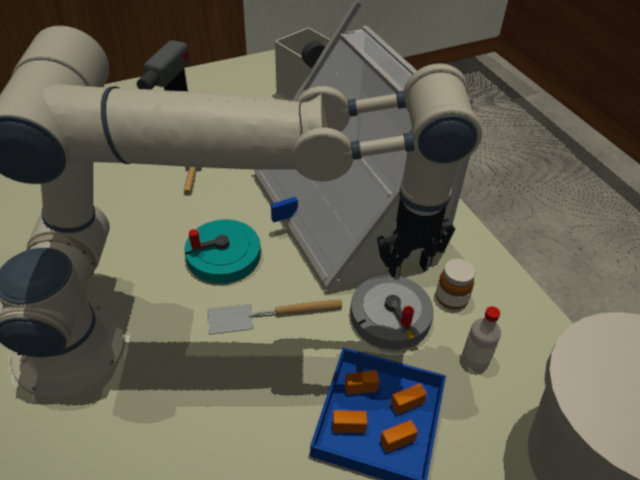

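The sash is shut: its fin is at (284,209), as at the start. The four blanks are in the tray and the lever is still on the mark, so I'm swinging the lever home.

```bash
python3 -m jog '[[0.2,-0.0065,0.013,0,0,0,0],[0.2,0,0,0.025,0,0,0],[0.2,0,0,0.03,0,0,0],[0.2,0,0,0.03,0,0,0],[0.2,0,0,0.025,0,0,0],[0.2,0,0,0.018,0,0,0],[0.2,0,0,0.01,0,0,0],[0.2,0,0,0,0,0,0]]' 30
python3 -m jog '[[-0.3,0,0,0,0,0,0],[-1,0,0,0,0,0,0],[-1,0,0,0,0,0,0],[-1,0,0,0,0,0,0],[-1,0,0,0,0,0,0],[-1,0.0005,-0.0077,0,0,0,7.5],[-1,0.0005,-0.0077,0,0,0,7.5],[-1,0.0005,-0.0077,0,0,0,7.5]]' 30
python3 -m jog '[[-1,0.0005,-0.0077,0,0,0,7.5],[-1,0.0005,-0.0077,0,0,0,7.5],[-1,0.0005,-0.0077,0,0,0,7.5],[-1,0.0005,-0.0077,0,0,0,7.5],[-1,0.0005,-0.0077,0,0,0,7.5],[-1,0.0005,-0.0077,0,0,0,7.5],[-1,0,0,0,0,0,0],[-1,0,0,0,0,0,0]]'
```

```text
t: 62.65
tcp_pos: [0.6209, -0.2407, 0.0602]
orientation: [[0.06, 0.998, -0.005], [0.998, -0.06, 0.001], [0.001, -0.005, -1.0]]
force: [1.9, -0.4, -0.7]
finger_gap: 0.0515
grip_force: 0.0
t: 63.45
tcp_pos: [0.6002, -0.2361, 0.0642]
orientation: [[0.443, 0.896, 0.001], [0.896, -0.443, -0.002], [-0.002, 0.002, -1.0]]
force: [0.1, -1.5, 5.0]
finger_gap: 0.0208
grip_force: 29.8
t: 64.25
tcp_pos: [0.5696, -0.2022, 0.0641]
orientation: [[0.946, 0.325, -0.001], [0.325, -0.946, -0.002], [-0.001, 0.002, -1.0]]
force: [-4.4, -0.8, 6.7]
finger_gap: 0.0207
grip_force: 30.0
```

```bash
python3 -m jog '[[-1,0.0002,-0.004,-0.001,0,0,4],[-1,0.0002,-0.004,0,0,0,4],[-1,0,-0.003,0,0,0,3],[-1,0,0,0,0,0,0],[-1,0,0,0,0,0,0],[-1,0,0,0,0,0,0],[-1,0,0,0,0,0,0],[-1,0,0,0,0,0,0]]'
python3 -m jog '[[-1,0,-0.002,0,0,0,2],[-1,0,0,0,0,0,0],[-1,0,0,0,0,0,0],[-1,0,0,0,0,0,0],[-1,0,0,0,0,0,0],[-1,0,0,0,0,0,0],[-1,0,0,0,0,0,0],[-1,0,0,0,0,0,0]]'
```

```text
t: 65.05
tcp_pos: [0.567, -0.1915, 0.0642]
orientation: [[0.99, 0.14, -0.002], [0.14, -0.99, -0.001], [-0.002, 0.001, -1.0]]
force: [-4.2, -2.8, 5.3]
finger_gap: 0.0213
grip_force: 30.0
t: 65.85
tcp_pos: [0.5672, -0.1914, 0.0642]
orientation: [[0.995, 0.104, -0.0], [0.104, -0.995, -0.004], [-0.001, 0.004, -1.0]]
force: [-1.4, -9.2, 2.0]
finger_gap: 0.021
grip_force: 30.0
```

```bash
python3 -m jog '[[-1,0,-0.001,0,0,0,0],[-1,0,0,0,0,0,0],[-1,0,0,0,0,0,0],[-1,0,0,0,0,0,0],[0.1,0,0,0,0,0,0],[0.1,0,0,0,0,0,0],[0.1,0,0,0,0,0,0],[0.1,0,0,0,0,0,0]]'
python3 -m jog '[[0.1,0,0,-0.03,0,0,0],[0.1,0,0,-0.03,0,0,0],[0.1,0,0,-0.04,0,0,0],[0.1,-0.03,0,-0.04,0,0,0],[0.1,-0.04,0,0,0,0,0],[0.1,-0.04,0,0,0,0,0],[0.1,-0.04,0,0,0,0,0],[0.1,0,0,0,0,0,0]]'
python3 - <<'E'
from h import *
st()
i=env.read_camera("side");j=env.read_camera("top");cv2.imwrite("pics/top8.png",j)
cv2.imwrite("pics/end.png",np.hstack([i[180:480,250:490],j[90:390,140:560]]))
E
```

```text
t: 66.65
tcp_pos: [0.5667, -0.1871, 0.0629]
orientation: [[0.994, 0.105, -0.003], [0.105, -0.994, 0.001], [-0.003, -0.001, -1.0]]
force: [-0.4, -0.3, 0.1]
finger_gap: 0.0471
grip_force: 0.0
t: 67.45
tcp_pos: [0.4148, -0.2034, 0.204]
orientation: [[0.995, 0.103, -0.002], [0.103, -0.995, -0.001], [-0.002, 0.0, -1.0]]
force: [0.6, 0.2, 0.5]
finger_gap: 0.0465
grip_force: 0.0
t 67.45 tcp [0.4148, -0.2034, 0.204] gap 0.0465 F [0.6, 0.2, 0.5]
```

View pics/end.png

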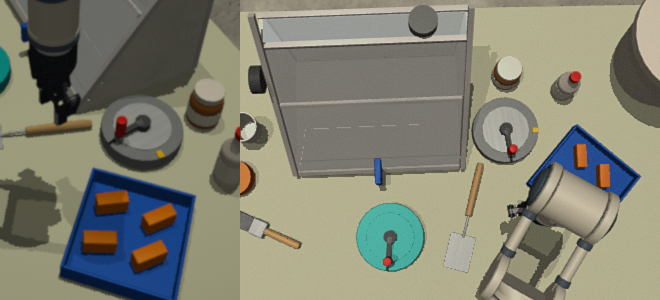

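The lever points at the black home mark, which the knob now hides. The sash is shut, all four blanks are in the tray, and the bystanders are untouched.

```bash
python3 -c "
from cell import env
print(env.job_done())"
```

```text
the job is handed in; nothing more can be done
None
```

The job is handed in, with no verdict shown: the lever was on the yellow mark to within about 2° before the sash went up, all four blanks are on the tray floor, the sash is shut, and the lever is back at its home stop.

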